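# Clear and clad the key-box roof

## Robot

A 6-joint arm with a two-finger parallel gripper is mounted at the origin on a cart in front of the work surface, level with it; the furniture and walls round the work are solid. World frame = base frame: x ahead of the robot, y to its left, z up, the work surface at z = 0. Lengths are in mm, angles in rad, forces in N, time in s.
With the tool pointing down it reaches from about 375 to 825 mm from the base axis. Payload 5.5 kg.
Tool frame: the origin (TCP) lies at the very end of the fingers, on their centre line; the grasp point (between the pads) lies 19 mm behind it; z points along the fingers, y is the line along which they close (so a half turn about z gives the same grasp; the last joint's range is limited). The gripper opens to 85 mm and grips with 20 to 120 N. Pads are 22 mm wide; open, the fingers measure 114 mm over their backs; the gripper's body (76 mm by 85 mm) begins 54 mm behind the grasp point. The pads swing forward as they close: fully open they stand 13 mm farther back than shut.
Start: joints at [-1.329, 0.314, -0.047, 1.21, 0, 1.571], TCP at [143.667, -582.541, 231.299] pointing down, gripper open.
Joint ranges: [-2.67, 2.67], [-0.69, 1.73], [-1.03, 1.25], [-2.08, 2.16], [-1.42, 1.45], [-3.14, 3.14]. Speed limits (rad/s): [2.39, 2.39, 3.01, 3.14, 3.14, 3.14].

## Interface

Orientations are given as a rotation vector (axis times angle).
In Python, from station import env gives the robot as it stands.
- The arm moves only by the shell command python3 steer.py 'ROWS' [FORCE]. ROWS is a JSON list that holds a single list of rows (three levels of brackets), with 1 to 5 rows, each of 7 numbers: dx, dy, dz in units of 5 mm, then a rotation vector rx, ry, rz in rad, then the finger opening in mm; each row is the pose to reach, as a shift and turn from the pose commanded when the command began, along the tool's axes at that moment; what a row does not reach only later rows make up. A row lasts 1/10 s, in which the tool goes at most 50 mm and 0.15 rad, less where a joint would pass 70% of its speed; a pose out of reach is approached as far as the arm can. The fingers move at their own pace and stop on an object; FORCE is the grip in N (left out, the last holds). Time passes only in rows, so rows that do not move let the fingers close. It prints the time, the measured TCP pose, the force, the opening and the grip force at its end. Input that does not fit is refused with a message, and nothing moves.
- env.state(): the state, without advancing time (a new reading comes with each control period).
- env.read_camera(name): name is "side" or "top" or "wrist"; returns a dict with "pixels" (384x512x3 uint8, red, green, blue), "fx", "fy", "cx", "cy" (pixels), "pose" (4x4, takes a point from camera to world coordinates). Camera axes: x right, y down, z forward; pixel columns grow to the right and rows downward; lengths in mm; the calibration is good to about 2 mm. The wrist camera is an equidistant fisheye: a pixel r from the principal point sees the ray r / f radians off the axis. A picture is of the moment at which its call begins. There is no depth.
- env.job_done(): hands the job in; it is judged then, once.
The state is a dict: "time": time; "q": joint angles; "joint_vel": joint speeds; "joint_torque": joint torques, N m; "eef_pos": TCP position; "tool_rot": TCP orientation; "force": force on the tool from outside, world axes, zero at the start; "moment": the same for the moment, N m; "finger_gap": finger opening in mm; "gripper_force": force on a finger pad.
Only numpy, scipy, OpenCV 4.12 (cv2) and the standard library are available. Lean on these libraries where they do the work, as an engineer would, in place of code of your own. Each camera call takes 0.05 s, during which the arm holds its last target. There are 200 camera calls.

## Task

Clear the key box's sloping roof first: holding the scraper block, wipe all the loose offcuts over the roof's right-hand edge into the trough, without touching them with the fingers, and set the scraper back on the bench clear of the box. Then clad the roof from the eave upward with all the strips lying on the bench: one strip to each black line, lower edge on its line, centred across the roof and square to it, each lapping over the one below. Leave the other things on the bench where they are.

Things in the scene. Friction and masses are not known exactly. Their poses are not given: they have to be found in the camera images.
- key_box: Small wooden key box with a lean-to roof rising away from the robot, fixed to the bench. Origin on the bench (z = 0) under the middle of the eave line; x points level up-slope, y left along the eave, z up. May stand turned by up to 7 degrees.
- trough_in (a point): Middle of the floor of an open dark steel trough fixed along the key box's right side: outside 245 mm (key box x) by 74 mm (y), walls 4 mm thick and 30 mm high over the bench; its inner wall stands right under the deck's right edge.
- roof_deck: Bare plywood roof deck, pitched 20 degrees, fixed to the key box. Origin on its surface in the middle of the eave line, 35 mm over the bench; x points up the slope in the surface (deck from x = -8 to 238 mm), y left along the lines (deck y = -62 to 62 mm), z square out of the deck. Thin black lines cross it at x = 0, 40, 80, 120 and 160 mm, visible beside laid strips.
- eave_line (a point): Middle of the lowest black line. A fixed starter batten, 112 mm long, just above it (deck x = 2 to 18 mm) stands up to 12 mm off the deck: the first strip, its lower edge over this line, rests on the batten and with its upper edge on the deck, tilted 11.5 degrees flatter than the deck (8.5 from level), the middle of its underside 29.4 mm up-slope of the line and 6 mm off the deck.
- top_line (a point): Middle of the fifth, topmost black line, 160 mm up the deck. Every strip after the first rests on the top face of the strip below, in full contact, and with its upper edge on the deck: it has the same tilt as the first, and its middle the same offsets from its own line. Friction holds the strips.
- scraper: Wooden scraper block standing on its blade: steel sole 150 mm long (its x) by 36 mm wide (body over it 40 mm wide up to 21 mm height), with a wooden handle rib 100 mm long and 24 mm thick (y) from 20 to 64 mm height. Origin: centre of the sole's underside, z up. 0.2 kg. Starts on the bench at the right of the key box.
- strip_1: Roof strip (dark wood), 60 mm (its x) by 100 mm (its y) by 8 mm thick, 45 g; all strips are alike. Origin: middle of the underside. Starts flat on the bench to the left of the key box. Four or five strips are there; None at the start means this one is absent.
- strip_2: Roof strip (dark wood), 60 mm (its x) by 100 mm (its y) by 8 mm thick, 45 g; all strips are alike. Origin: middle of the underside. Starts flat on the bench to the left of the key box. Four or five strips are there; None at the start means this one is absent.
- strip_3: Roof strip (dark wood), 60 mm (its x) by 100 mm (its y) by 8 mm thick, 45 g; all strips are alike. Origin: middle of the underside. Starts flat on the bench to the left of the key box. Four or five strips are there; None at the start means this one is absent.
- strip_4: Roof strip (dark wood), 60 mm (its x) by 100 mm (its y) by 8 mm thick, 45 g; all strips are alike. Origin: middle of the underside. Starts flat on the bench to the left of the key box. Four or five strips are there; None at the start means this one is absent.
- strip_5: Roof strip (dark wood), 60 mm (its x) by 100 mm (its y) by 8 mm thick, 45 g; all strips are alike. Origin: middle of the underside. Starts flat on the bench to the left of the key box. Four or five strips are there; None at the start means this one is absent.
- chip_1: Loose wooden offcut, 28 x 45 x 9 mm, 15 g (long side its y), origin in the middle of its underside; starts lying on the roof deck. Three or four are there; None at the start means this one is absent.
- chip_2: Loose wooden offcut, 28 x 45 x 9 mm, 15 g (long side its x), origin in the middle of its underside; starts lying on the roof deck. Three or four are there; None at the start means this one is absent.
- chip_3: Loose wooden offcut, 28 x 45 x 9 mm, 15 g (long side its y), origin in the middle of its underside; starts lying on the roof deck. Three or four are there; None at the start means this one is absent.
- chip_4: Loose wooden offcut, 28 x 45 x 9 mm, 15 g (long side its x), origin in the middle of its underside; starts lying on the roof deck. Three or four are there; None at the start means this one is absent.
- patch_tin: Bystander, leave alone: flat green tin 45x79x20 mm; origin in the middle of its underside.
- kraft_tub: Bystander, leave alone: brown tub with dark lid, 65 mm across, 88 mm high; origin in the middle of its underside.
- tape_roll: Bystander, leave alone: roll of tape, 86 mm across, 19 mm high; origin in the middle of its underside.
- oil_bottle: Bystander, leave alone: squeeze bottle, 47 mm across, 137 mm high; origin in the middle of its underside.
- tyre_lever_1: Bystander, leave alone: tyre lever 18x117x8 mm (long side its y); origin in the middle of its underside.
- truing_stand: Fixed wheel-truing stand at the right rear of the bench with a bicycle wheel upright in it (keep clear): the wheel's plane runs about along x at y = -0.30 to -0.41, from x = 0.29 to 0.99, its lowest point 0.15 m over the bench, 0.3 m at its near end; the stand's foot and uprights fill x = 0.53 to 0.78, y = -0.15 to -0.54. Origin on the bench under the hub.

How it is judged:
By the outcome, as a careful person would: the job done as asked, in the order asked, and still so for the second after the job is handed in, with the robot touching nothing.
Of strip_1, strip_2, strip_3, strip_4, strip_5 only 4 to 5 are there at a start; the rules pass over those that are not, and their reading is None.
Of chip_1, chip_2, chip_3, chip_4 only 3 to 4 are there at a start; the rules pass over those that are not, and their reading is None.
At some moment in a run one of scraper may be knocked a few centimetres aside while the robot is not near it.
Once in a run the grip may slacken for a moment while it holds something.
It also fails if it takes over 184 s, if anything falls off the work surface, if the arm or the gripper's body presses on something with over 40 N, if the wrist force passes 120 N, or if a joint passes its speed limit or range.

## Working session

There is one attempt and no reset: what is moved stays moved. The work goes in short steps, Python scripts to look and compute and a shell command to move; the robot and the scene stay as the last step left them, time stands still between calls to the robot, and variables do not carry over. Pictures are saved under pics/ and viewed, at most 16 in all, crops included, and the job is handed in when it is done.

```bash
ls; mkdir -p pics; python3 - <<'E'
from station import env
import cv2
print(env.state())
for n in("side","top","wrist"):
    c=env.read_camera(n); cv2.imwrite(f"pics/{n}0.png",c["pixels"][:,:,::-1])
    print(n,c["fx"],c["fy"],c["cx"],c["cy"],c["pose"])
E
```

```text
pics
station.py
steer.py
{'time': 0.0, 'q': array([-1.32896610e+00,  3.14221119e-01, -4.80869409e-02,  1.21021786e+00,
        9.90702047e-06,  1.57077221e+00]), 'joint_vel': array([-1.01794858e-03, -5.61356543e-04,  7.85961088e-04, -6.19878723e-05,
        9.15542522e-05,  5.37455800e-04]), 'joint_torque': array([-1.12823298e-03, -5.39594722e+01,  3.39745903e+01,  1.93039473e-02,
       -1.86075208e-04, -1.24016658e-06]), 'eef_pos': array([ 143.54943126, -581.96532445,  230.43407526]), 'tool_rot': array([-3.11694465e+00, -3.78771392e-01,  3.12055027e-04]), 'force': array([ 0.54423279,  0.22975275, -0.23241329]), 'moment': array([ 0.01588143,  0.05944057, -0.01671044]), 'gripper_force': 0.0, 'finger_gap': 85.79486880211512}
side 350.7832630813717 350.7832630813717 263.50649528446644 188.998316577692 [[-9.31923809e-01 -2.53800904e-01  2.59042689e-01  2.44210025e+02]
 [-3.62654122e-01  6.52276437e-01 -6.65595551e-01  8.85307274e+02]
 [-3.86894583e-05 -7.14227240e-01 -6.99913886e-01  9.45077755e+02]
 [ 0.00000000e+00  0.00000000e+00  0.00000000e+00  1.00000000e+00]]
top 369.17965001962386 369.17965001962386 256.74785876882754 192.46454639112977 [[-2.85256275e-02 -9.97432701e-01  6.56832987e-02  4.96836208e+02]
 [-9.99522071e-01  2.76788375e-02 -1.37663103e-02  7.52931112e+01]
 [ 1.19129307e-02 -6.60445994e-02 -9.97745555e-01  1.15829969e+03]
 [ 0.00000000e+00  0.00000000e+00  0.00000000e+00  1.00000000e+00]]
wrist 297.3186396354542 297.3186396354542 254.42177844171275 188.2475429492901 [[ 2.38632920e-01 -9.24126877e-01 -2.98402153e-01  2.19120597e+02]
 [-9.71108828e-01 -2.27532050e-01 -7.19500604e-02 -5.63122425e+02]
 [-1.40506899e-03  3.06950618e-01 -9.51724405e-01  3.73205104e+02]
 [ 0.00000000e+00  0.00000000e+00  0.00000000e+00  1.00000000e+00]]
```
```bash
cd pics; python3 -c "
import cv2
for n in('top','side'):
    cv2.imwrite(n+'0b.png',cv2.resize(cv2.imread(n+'0.png'),(800,600),interpolation=cv2.INTER_CUBIC))"
```

View pics/top0b.png

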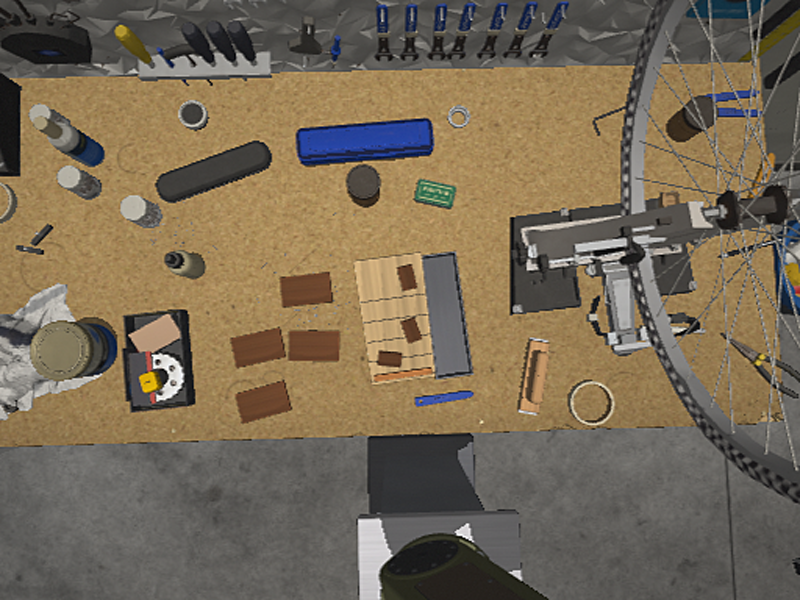

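View pics/side0b.png

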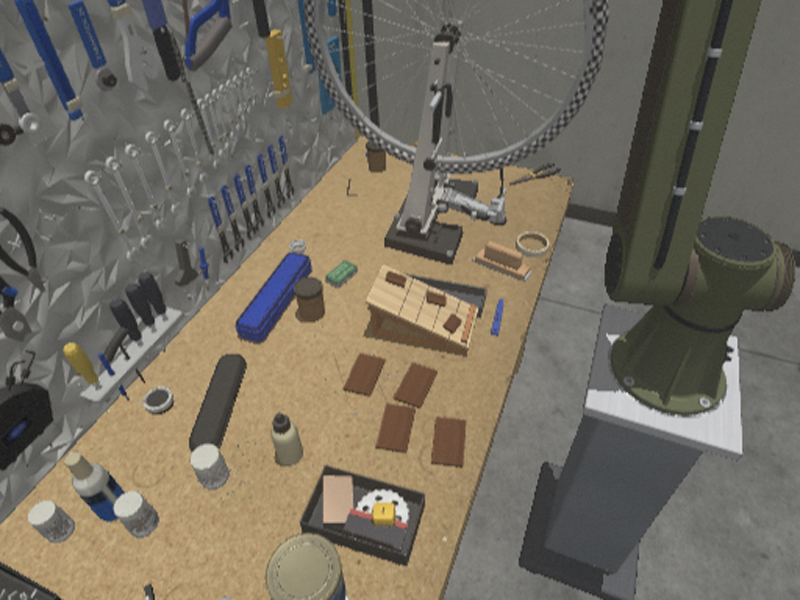

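The top view (800x600) shows four strips left of the box at about (306,289), (258,347), (314,345) and (263,401). Three chips sit on the deck at (407,277), (411,329) and (390,358), the scraper is at (533,376) and the tape roll at (591,402). The side view shows the same things. Next I'll measure the masks in both views.

```bash
cat > h.py <<'E'
import numpy as np, cv2, pickle
from scipy.spatial.transform import Rotation as R
from scipy.optimize import least_squares
def snap(n,tag):
    from station import env
    c=env.read_camera(n); c["name"]=n; c["state"]=env.state()
    pickle.dump(c,open(f"pics/{tag}.pkl","wb")); cv2.imwrite(f"pics/{tag}.png",c["pixels"][:,:,::-1]); return c
def load(tag): return pickle.load(open(f"pics/{tag}.pkl","rb"))
def rays(c,uv):
    uv=np.atleast_2d(np.asarray(uv,float)); d=(uv-[c["cx"],c["cy"]])/[c["fx"],c["fy"]]
    if c["name"]=="wrist":
        t=np.linalg.norm(d,axis=1,keepdims=True); v=np.hstack([d/np.maximum(t,1e-9)*np.sin(t),np.cos(t)])
    else: v=np.hstack([d,np.ones((len(d),1))])
    v=v@c["pose"][:3,:3].T
    return c["pose"][:3,3],v/np.linalg.norm(v,axis=1,keepdims=True)
def onplane(c,uv,p0,n=(0,0,1)):
    o,v=rays(c,uv); n=np.array(n,float); t=((np.array(p0)-o)@n)/(v@n); return o+v*t[:,None]
def onz(c,uv,z): return onplane(c,uv,(0,0,z))
def tri(obs):
    A=np.zeros((3,3));b=np.zeros(3)
    for c,uv in obs:
        o,v=rays(c,uv);M=np.eye(3)-np.outer(v[0],v[0]);A+=M;b+=M@o
    p=np.linalg.solve(A,b)
    e=[np.linalg.norm(np.cross(p-rays(c,uv)[0],rays(c,uv)[1][0])) for c,uv in obs]
    return p,max(e)
def proj(c,P):
    P=np.atleast_2d(P); q=(P-c["pose"][:3,3])@c["pose"][:3,:3]
    if c["name"]=="wrist":
        r=np.linalg.norm(q[:,:2],axis=1,keepdims=True); d=q[:,:2]/np.maximum(r,1e-9)*np.arctan2(r,q[:,2:])
    else: d=q[:,:2]/q[:,2:]
    return d*[c["fx"],c["fy"]]+[c["cx"],c["cy"]]
def blobs(c,lo,hi,amin=40):
    hsv=cv2.cvtColor(c["pixels"],cv2.COLOR_RGB2HSV); m=cv2.inRange(hsv,lo,hi)
    cs,_=cv2.findContours(m,cv2.RETR_EXTERNAL,cv2.CHAIN_APPROX_NONE)
    return [k for k in cs if cv2.contourArea(k)>amin]
E
python3 - <<'E'
from h import *
t=snap("top","t1");s=snap("side","s1")
for c in(t,s):
    hsv=cv2.cvtColor(c["pixels"],cv2.COLOR_RGB2HSV)
    pts=[(196,185),(165,222),(263,211),(341,240),(247,238),(300,200)] if c is t else [(233,239),(252,285),(279,190),(321,163),(275,205)]
    print([hsv[y,x].tolist() for x,y in pts])
a=t["pixels"][150:270,215:365];b=s["pixels"][140:240,220:350]
im=np.vstack([cv2.resize(a,(375*2,300*2),interpolation=cv2.INTER_CUBIC)])
cv2.imwrite("pics/c1.png",im[:,:,::-1])
cv2.imwrite("pics/c2.png",cv2.resize(b,(780,600),interpolation=cv2.INTER_CUBIC)[:,:,::-1])
for c in(t,s):
  for k in blobs(c,(0,90,30),(13,255,130),30):
    r=cv2.minAreaRect(k); print(c["name"],np.round(r[0],1),np.round(r[1],1),round(r[2]),onz(c,r[0],8)[0].round() )
E
```

```text
[[12, 145, 102], [12, 146, 101], [11, 146, 89], [16, 106, 72], [19, 100, 174], [18, 113, 170]]
[[12, 116, 108], [11, 116, 108], [14, 114, 101], [16, 86, 107], [17, 80, 213]]
top [168.2 256.8] [19.3 32.7] 75 [382. 337.   8.]
top [249.  229.5] [ 9. 14.] 90 [458.  87.   8.]
top [200.5 221. ] [18. 31.] 90 [489. 236.   8.]
top [165. 222.] [19.  32.3] 77 [489. 346.   8.]
top [262.9 211. ] [14.1  9.1] 68 [514.  42.   8.]
top [195.7 184.9] [18.9 31.9] 84 [601. 249.   8.]
top [260.2 177.3] [15.3  9. ] 76 [620.  47.   8.]
side [287.1 282.5] [19.9 29.3] 6 [380. 342.   8.]
side [252.8 273.4] [19.  28.6] 11 [488. 350.   8.]
side [265.4 245.7] [18.  26.5] 25 [489. 239.   8.]
side [232.8 239. ] [16.9 26.5] 23 [600. 253.   8.]
side [289.1 206.3] [7.  9.2] 37 [472.  44.   8.]
side [279.  190.9] [11.8  5.9] 16 [532. -17.   8.]
side [253.  178.1] [11.6  6.1] 14 [652. -48.   8.]
```

View pics/c1.png

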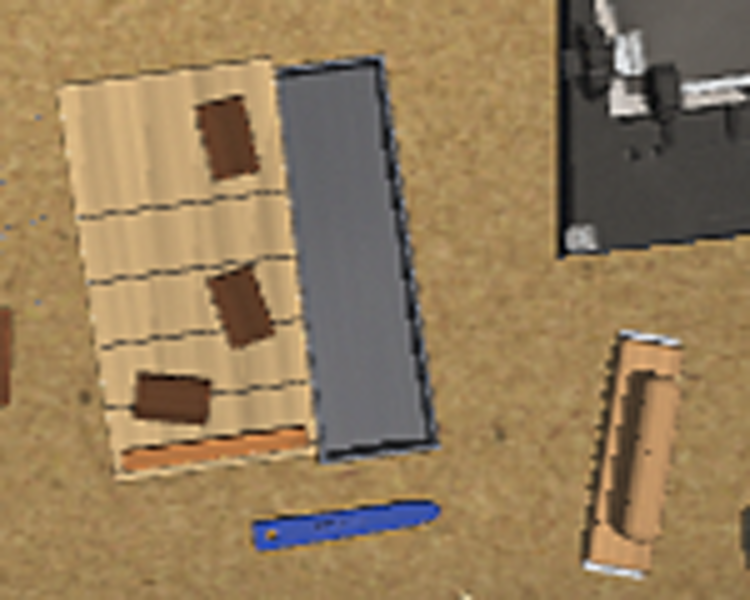

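View pics/c2.png

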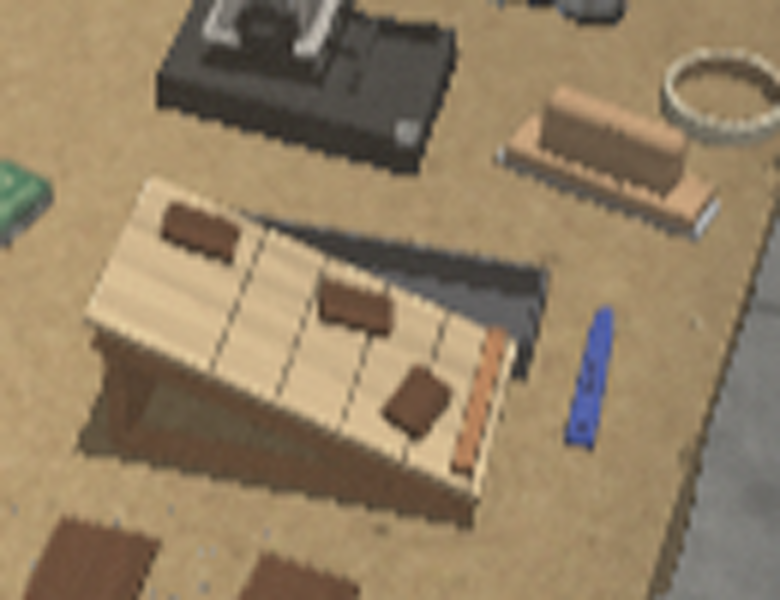

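The deck, its five lines, the batten, the trough and the scraper body are clear in both crops. I'll triangulate the corners and fit the deck pose.

```bash
python3 - <<'E'
from h import *
t=load("t1");s=load("s1")
T=lambda u,v:((u+.5)/5-.5+215,(v+.5)/5-.5+150)
S=lambda u,v:((u+.5)/6-.5+220,(v+.5)/6-.5+140)
D=[((238,62),T(58,85),S(88,320)),((238,-62),T(272,58),S(152,180)),((-8,-62),T(315,455),S(517,345)),((-8,62),T(116,480),S(475,495))]
P=[]
for d,a,b in D:
    p,e=tri([(t,a),(s,b)]);P.append(p);print(d,p.round(1),round(e,1))
P=np.array(P);L=np.array([[*d[0],0] for d in D],float)
def pose(v):
    return R.from_euler('z',v[2])*R.from_euler('y',-np.radians(20)),np.array([v[0],v[1],35])
def f(v):
    r,o=pose(v);W=r.apply(L)+o
    return np.r_[(proj(t,W)-[d[1] for d in D]).ravel(),(proj(s,W)-[d[2] for d in D]).ravel()]
q=least_squares(f,[400,60,0]);print(q.x,np.degrees(q.x[2]),q.fun.round(1))
r,o=pose(q.x);np.save("deck.npy",q.x)
cp=r.as_matrix()[:,2]
for uv in [(249,229.5),(262.9,211),(260.2,177.3)]:
    p=onplane(t,uv,o+9*cp,cp)[0];print("chip deck",r.inv().apply(p-o).round(1),p.round(1))
print("deck measured len",np.linalg.norm(P[0]-P[3]),np.linalg.norm(P[1]-P[2]),np.linalg.norm(P[0]-P[1]),np.linalg.norm(P[3]-P[2]), "heights expected",35-8*np.sin(.349),35+238*np.sin(.349))
# scraper
for n,a,b in [("back L body top",(620,335),(497,155)),("front sole R",(645,577),(697,235)),("handle top back",(670,377),(550,88)),("handle top front",(657,540),(686,135))]:
    print(n,*[x for x in tri([(t,T(*a)),(s,S(*b))])])
c=np.mean([T(*x) for x in [(620,335),(682,345),(647,577),(583,570)]],0);print("scr ctr",onz(t,c,12))
for x in [(620,335),(682,345),(647,577),(583,570)]: print(onz(t,T(*x),12)[0].round(1))
hc=np.mean([T(*x) for x in [(652,372),(680,378),(660,540),(635,540)]],0);print("handle ctr z64",onz(t,hc,64))
# trough corners z30
for x in[(278,70),(383,57),(437,447),(320,462)]:print(onz(t,T(*x),30)[0].round(1))
E
```

```text
(238, 62) [640.1 145.2 110.4] 2.2
(238, -62) [653.2  22.8 110.2] 1.3
(-8, -62) [423.4   0.8  32.6] 0.4
(-8, 62) [412.1 121.9  30.9] 0.7
[4.24213535e+02 6.22702410e+01 1.03428996e-01] 5.926044945927928 [-0.5  0.4 -0.1  0.2  0.3 -0.1 -0.5  0.4 -1.  -1.  -0.5 -1.2  0.3 -0.1
  0.6  0.1]
chip deck [43.6 20.1  9. ] [459.9  86.2  58.4]
chip deck [ 95.4 -27.5   9. ] [513.2  43.9  76.1]
chip deck [197.3 -31.5   9. ] [608.8  49.8 110.9]
deck measured len 242.64235705815705 243.6069178504895 123.09508015861526 121.63328593122128 heights expected 32.26433389239779 116.38606670116584
back L body top [ 491.36548567 -193.22407907    7.6223507 ] 1.3206751026217236
front sole R [ 343.470839   -209.14966249  -30.05517946] 8.403879640883186
handle top back [ 464.94810183 -209.64783117   61.45245967] 0.25889072818293163
handle top front [ 369.3506003  -198.23279558   58.70864464] 0.5598870523896959
scr ctr [[ 414.79153981 -197.41067222   12.        ]]
[ 490.1 -192.6   12. ]
[ 482.8 -230.9   12. ]
[ 341.  -202.8   12. ]
[ 346.4 -163.5   12. ]
handle ctr z64 [[ 417.66138719 -199.08334984   64.        ]]
[659.   15.8  30. ]
[665.4 -49.3  30. ]
[425.5 -73.9  30. ]
[418.5  -2.3  30. ]
```

```bash
cat >> h.py <<'E'
def Rt(yaw,pitch=0,half=0): # degrees; tool x along yaw (up-slope by pitch), z down
    return R.from_euler('z',yaw,degrees=True)*R.from_euler('y',-pitch,degrees=True)*R.from_euler('x',np.pi)*R.from_euler('z',180*half,degrees=True)
def deck():
    v=np.load("deck.npy");return R.from_euler('z',v[2])*R.from_euler('y',-np.radians(20)),np.array([v[0],v[1],35.])
def dp(x,y,z): r,o=deck(); return r.apply([x,y,z])+o
def plan(*tg):
    from station import env
    s=env.state();p=s["eef_pos"];r=R.from_rotvec(s["tool_rot"])
    print("t%.1f"%s["time"],"q",s["q"].round(2),"p",p.round(1),"F",s["force"].round(1),"gap %.1f gf %.1f"%(s["finger_gap"],s["gripper_force"]))
    for P,Rr in tg:
        d=r.inv().apply(np.array(P)-p);w=(r.inv()*Rr).as_rotvec()
        print(d.round(1),w.round(3))
E
python3 - <<'E'
from h import *
for h in(0,1): plan(((144,-400,231),Rt(0,0,h)),((210,-320,231),Rt(-6,0,h)),((330,-215,200),Rt(-11.5,0,h)),((416,-198,140),Rt(-11.5,0,h)))
E
python3 steer.py '[[[0, 0, 0, 0, 0, 0.1, 85]]]'; python3 -c "
from h import *
plan()"
```

```text
t0.2 q [-1.33  0.31 -0.05  1.21 -0.    1.57] p [ 143.6 -582.3  230.9] F [-0.9 -0.8 -0. ] gap 85.6 gf 0.0
[  44.  -176.9    0. ] [-0.001  0.     0.242]
[ 1.273e+02 -2.388e+02  1.000e-01] [-0.001  0.     0.347]
[ 268.9 -312.    31.1] [-0.001  0.     0.443]
[ 356.5 -307.8   91.1] [-0.001  0.     0.443]
t0.2 q [-1.33  0.31 -0.05  1.21 -0.    1.57] p [ 143.6 -582.3  230.9] F [-0.9 -0.8 -0. ] gap 85.6 gf 0.0
[  44.  -176.9    0. ] [-0.0e+00 -1.0e-03 -2.9e+00]
[ 1.273e+02 -2.388e+02  1.000e-01] [-0.000e+00 -1.000e-03 -2.795e+00]
[ 268.9 -312.    31.1] [-0.000e+00 -1.000e-03 -2.699e+00]
[ 356.5 -307.8   91.1] [-0.000e+00 -1.000e-03 -2.699e+00]
time: 0.35
eef_pos: [143.6, -582.4, 231.0]
tool_rot: [-3.133, -0.219, 0.0]
force: [-0.5, 0.1, -0.3]
finger_gap: 85.2
gripper_force: 0.0
t0.3 q [-1.33  0.31 -0.05  1.21 -0.    1.67] p [ 143.6 -582.4  231. ] F [-0.5  0.1 -0.3] gap 85.2 gf 0.0
```

Careful with the scale: shifts go in units of 5 mm. That gives: -180 mm is -36, 25 mm is 5.

```bash
python3 steer.py '[[[1.2, -9, 0, 0, 0, -0.15, 85], [2.4, -18, 0, 0, 0, -0.3, 85], [3.8, -27, 0, 0, 0, -0.45, 85], [5, -36, 0, 0, 0, -0.6, 85], [5, -36, 0, 0, 0, -0.75, 85]]]'; python3 - <<'E'
from h import *
plan(((200,-330,231),Rt(-11.5,0,1)),((260,-270,225),Rt(-11.5,0,1)),((330,-215,200),Rt(-11.5,0,1)),((416,-198,140),Rt(-11.5,0,1)))
E
```

```text
time: 0.85
eef_pos: [142.1, -395.0, 230.7]
tool_rot: [-2.826, -1.364, -0.002]
force: [-1.0, -0.5, 0.1]
finger_gap: 85.1
gripper_force: 0.0
t0.8 q [-1.23 -0.02 -0.44  1.15  0.    1.02] p [ 142.1 -395.   230.7] F [-1.  -0.5  0.1] gap 85.1 gf 0.0
[86.9  5.  -0.1] [ 1.000e-03 -5.000e-03 -2.041e+00]
[171.2  14.6   6.1] [ 1.000e-03 -5.000e-03 -2.041e+00]
[257.7  35.3  31.3] [ 1.000e-03 -5.000e-03 -2.041e+00]
[324.4  92.3  91.3] [ 1.000e-03 -5.000e-03 -2.041e+00]
```

```bash
python3 steer.py '[[[8.6, 0.4, 0, 0, 0, -0.15, 85], [17.4, 1, 0, 0, 0, -0.3, 85], [25.8, 2, 0.6, 0, 0, -0.45, 85], [34.2, 3, 1.2, 0, 0, -0.6, 85], [43, 4.8, 3.6, 0, 0, -0.75, 85]]]'; python3 - <<'E'
from h import *
plan(((340,-210,230),Rt(-11.5,0,1)),((400,-198,230),Rt(-11.5,0,1)))
E
```

```text
time: 1.35
eef_pos: [298.0, -247.7, 214.2]
tool_rot: [2.133, 2.303, -0.0]
force: [1.1, -0.5, 0.5]
finger_gap: 84.6
gripper_force: 0.0
t1.4 q [-0.69 -0.08 -0.54  1.11 -0.    0.8 ] p [ 298.  -247.7  214.2] F [ 1.1 -0.5  0.5] gap 84.6 gf 0.0
[ 34.4  44.8 -15.7] [ 0.     0.003 -1.294]
[ 41.8 105.6 -15.6] [ 0.     0.003 -1.294]
```

Scaled: 105 mm is 21, 75 mm is 15.

```bash
python3 steer.py '[[[6.8, 9, -3, 0, 0, -0.15, 85], [8.4, 15, -3, 0, 0, -0.3, 85], [8.4, 21, -3, 0, 0, -0.45, 85], [8.4, 21, -3, 0, 0, -0.6, 85], [8.4, 21, -3, 0, 0, -0.75, 85]]]';python3 steer.py '[[[0, 0, 0, 0, 0, -0.15, 85], [0, 0, 0, 0, 0, -0.3, 85], [0, 0, 0, 0, 0, -0.45, 85], [0, 0, 0, 0, 0, -0.544, 85]]]'; python3 - <<'E'
from h import *
plan(((416,-198,120),Rt(-11.5,0,1)))
c=snap("wrist","w1")
print(proj(c,[[416,-198,64]]), c["pose"].round(2))
cv2.imwrite("pics/w1b.png",cv2.resize(c["pixels"],(768,576))[:,:,::-1])
E
```

```text
time: 1.85
eef_pos: [399.3, -198.7, 228.1]
tool_rot: [-1.138, -2.928, -0.0]
force: [-1.2, 0.2, 0.4]
finger_gap: 85.1
gripper_force: 0.0
time: 2.25
eef_pos: [398.4, -199.2, 228.3]
tool_rot: [-0.315, -3.126, -0.0]
force: [0.3, 0.3, -0.5]
finger_gap: 85.2
gripper_force: 0.0
t2.2 q [-0.46  0.02 -0.4   1.15 -0.   -0.26] p [ 398.4 -199.2  228.3] F [ 0.3  0.3 -0.5] gap 85.2 gf 0.0
[-17.1   4.6 108.3] [ 0. -0.  0.]
[[258.73458593 186.29603144]] [[ 2.0000e-01  9.3000e-01  3.0000e-01  3.2117e+02]
 [ 9.8000e-01 -1.9000e-01 -6.0000e-02 -1.8318e+02]
 [-0.0000e+00  3.0000e-01 -9.5000e-01  3.7095e+02]
 [ 0.0000e+00  0.0000e+00  0.0000e+00  1.0000e+00]]
```

View pics/w1b.png

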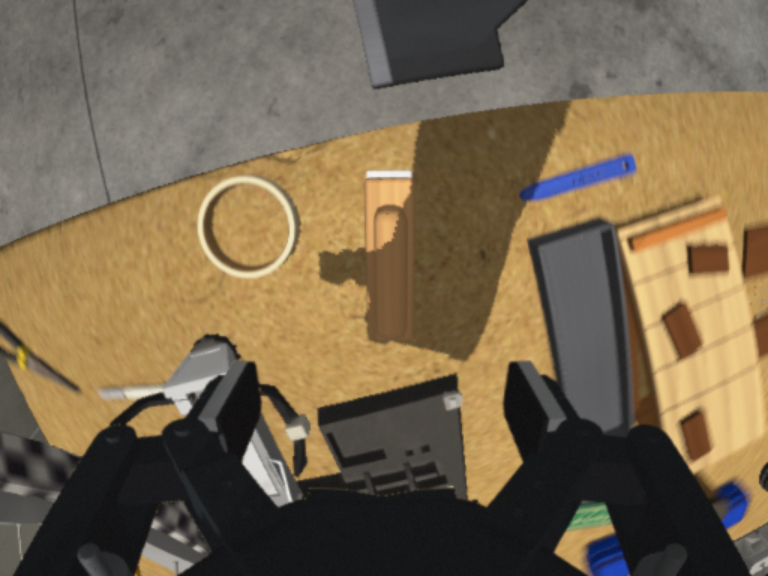

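The wrist view shows the scraper at about (390,270). Its sole front edge is at (366..411,173) and the handle runs from (388,206) to (390,340). The fingers have clear room beside it.

```bash
python3 - <<'E'
from h import *
c=load("w1")
f=onz(c,((388.5+.5)/1.5-.5,(174)/1.5-.5),5)[0];print("front sole",f)
h=onz(c,((391.)/1.5-.5,(206)/1.5-.5),64)[0];print("handle front",h, "yaw dir check")
a=np.radians(-11.5);u=np.array([np.cos(a),np.sin(a),0]);print("ctr from sole",f+75*u,"ctr from handle",h+50*u)
plan(((415,-197,80),Rt(-11.5,0,1)),((415,-197,29),Rt(-11.5,0,1)))
E
```

```text
front sole [ 345.40045696 -182.88438203    5.        ]
handle front [ 363.58833348 -185.97607717   64.        ] yaw dir check
ctr from sole [ 418.89480981 -197.83697711    5.        ] ctr from handle [ 412.58456872 -195.94447389   64.        ]
t2.3 q [-0.46  0.02 -0.4   1.15 -0.   -0.27] p [ 398.4 -199.2  228.3] F [ 0.1 -0.7 -0.2] gap 85.4 gf 0.0
[-15.9   5.4 148.3] [-0.    -0.     0.002]
[-15.9   5.4 199.3] [-0.    -0.     0.002]
```

Scaled: 198 mm is 39.6, 185 mm is 37.

```bash
python3 steer.py '[[[-3.2, 1, 9.6, 0, 0, 0, 85], [-3.2, 1, 19.6, 0, 0, 0, 85], [-3.2, 1, 29.6, 0, 0, 0, 85], [-3.2, 1, 37, 0, 0, 0, 60], [-3.2, 1, 39.6, 0, 0, 0, 50]]]' ; python3 steer.py '[[[0, 0, 0, 0, 0, 0, 20], [0, 0, 0, 0, 0, 0, 10], [0, 0, 0, 0, 0, 0, 10], [0, 0, 0, 0, 0, 0, 10], [0, 0, 0, 0, 0, 0, 10]]]' 100;python3 - <<'E'
from h import *
plan()
E
```

```text
time: 2.8
eef_pos: [412.0, -196.1, 26.5]
tool_rot: [-0.325, -3.119, -0.003]
force: [0.4, 0.3, 0.4]
finger_gap: 58.5
gripper_force: 0.0
time: 3.3
eef_pos: [415.7, -197.9, 31.1]
tool_rot: [0.323, 3.124, -0.001]
force: [1.7, 0.1, 1.1]
finger_gap: 22.9
gripper_force: 98.3
t3.3 q [-0.44  0.24 -0.65  0.68 -0.   -0.24] p [ 415.7 -197.9   31.1] F [1.7 0.1 1.1] gap 22.9 gf 98.3
```

```bash
python3 - <<'E'
from h import *
yd=np.degrees(np.load("deck.npy")[2])
plan(((416,-198,200),Rt(-11.5,0,1)),((430,-40,215),Rt(-3,10,1)),((dp(97,72,110)),Rt(yd,20,1)),((dp(97,72,45)),Rt(yd,20,1)))
E
```

```text
t3.3 q [-0.44  0.24 -0.65  0.68 -0.   -0.24] p [ 415.7 -197.9   31.1] F [1.7 0.1 1.1] gap 22.9 gf 98.3
[-6.000e-01 -1.000e-01 -1.689e+02] [-0.     0.001 -0.005]
[  18.   157.4 -184. ] [-0.014 -0.173 -0.153]
[  15.6  341.3 -140.6] [-0.055 -0.345 -0.306]
[ -5.4 348.1 -79.5] [-0.055 -0.345 -0.306]
```

```bash
python3 steer.py '[[[0, 0, -6, 0, 0, 0, 10], [0, 0, -15, 0, 0, 0, 10], [0, 0, -24, 0, 0, 0, 10], [0, 0, -33, 0, 0, 0, 10], [0.8, 6, -37, 0, 0, 0, 10]]]' && python3 steer.py '[[[1.2, 8, 0, -0.01, -0.07, -0.05, 10], [2.4, 17, 0, -0.02, -0.14, -0.1, 10], [3.2, 26, 0, -0.03, -0.2, -0.17, 10], [3.2, 35, 1, -0.04, -0.27, -0.24, 10], [3.2, 44, 3, -0.055, -0.345, -0.306, 10]]]'; python3 - <<'E'
from h import *
yd=np.degrees(np.load("deck.npy")[2])
plan(((dp(97,72,100)),Rt(yd,20,1)),((dp(97,72,38)),Rt(yd,20,1)))
E
```

```text
time: 3.8
eef_pos: [419.6, -170.0, 220.1]
tool_rot: [0.328, 3.117, -0.005]
force: [1.0, 1.1, -1.8]
finger_gap: 22.9
gripper_force: 98.5
time: 4.3
eef_pos: [447.3, 53.0, 201.8]
tool_rot: [-0.147, 2.784, 0.028]
force: [1.5, 0.3, -2.7]
finger_gap: 23.0
gripper_force: 98.6
t4.3 q [ 0.12 -0.25 -0.77  0.7  -0.    0.01] p [447.3  53.  201.8] F [ 1.5  0.3 -2.7] gap 23.0 gf 98.6
[-19.2  83.5  49.5] [0.002 0.005 0.002]
[-18.9  83.4 111.5] [0.002 0.005 0.002]
```

Scaled: 110 mm is 22, 106 mm is 21.2.

```bash
python3 steer.py '[[[-2, 9, 2, 0, 0, 0, 10], [-3.8, 16.6, 8, 0, 0, 0, 10], [-3.8, 16.6, 17, 0, 0, 0, 10], [-3.8, 16.6, 21.2, 0, 0, 0, 10], [-3.8, 16.6, 22, 0, 0, 0, 10]]]'; python3 - <<'E'
from h import *
yd=np.degrees(np.load("deck.npy")[2])
plan(((dp(97,72,32)),Rt(yd,20,1)))
c=snap("side","s2")
cv2.imwrite("pics/s2b.png",cv2.resize(c["pixels"][110:250,200:380],(771,600),interpolation=cv2.INTER_CUBIC)[:,:,::-1])
E
```

```text
time: 4.8
eef_pos: [490.8, 139.4, 100.5]
tool_rot: [-0.146, 2.796, 0.025]
force: [-0.6, -0.0, -2.5]
finger_gap: 22.4
gripper_force: 99.3
t4.8 q [ 0.32 -0.   -0.81  0.42 -0.07  0.21] p [490.8 139.4 100.5] F [-0.6 -0.  -2.5] gap 22.4 gf 99.3
[-4.9  2.2  4.1] [ 0.    -0.007  0.001]
```

View pics/s2b.png

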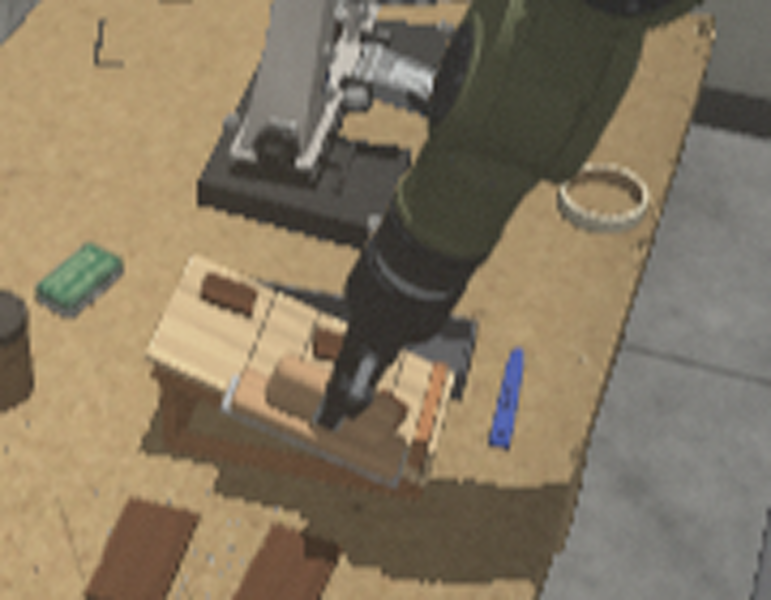

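The scraper is parallel to the deck at its left edge, with its ends at (230,400) and (405,480). Chip 1 is hidden behind it. I'll lower it to light contact.

Scaled: -4 mm is -0.8, 3 mm is 0.6.

```bash
python3 steer.py '[[[-0.8, 0.2, 0.6, 0, 0, 0, 10], [-0.8, 0.2, 0.6, 0, 0, 0, 10]]]';python3 steer.py '[[[0, 0, 0.4, 0, 0, 0, 10], [0, 0, 0.4, 0, 0, 0, 10]]]';python3 -c "
from h import *
plan(((dp(97,72,31)),Rt(5.93,20,1)))"
```

```text
time: 5.05
eef_pos: [499.5, 141.3, 103.9]
tool_rot: [-0.143, 2.787, 0.028]
force: [-0.6, -0.6, -2.3]
finger_gap: 23.0
gripper_force: 99.3
time: 5.25
eef_pos: [498.9, 141.1, 101.0]
tool_rot: [-0.143, 2.789, 0.028]
force: [-0.7, -1.2, -2.2]
finger_gap: 22.6
gripper_force: 99.3
t5.2 q [ 0.32  0.01 -0.8   0.42 -0.07  0.21] p [498.9 141.1 101. ] F [-0.7 -1.2 -2.2] gap 22.6 gf 99.3
[3.  1.3 2.8] [ 0.001  0.    -0.001]
```

```bash
python3 steer.py '[[[0.4, 0, 0.2, 0, 0, 0, 10], [0.4, 0, 0.4, 0, 0, 0, 10], [0.4, 0, 0.4, 0, 0, 0, 10]]]';for i in 1; do python3 steer.py '[[[0, 0, 0.2, 0, 0, 0, 10], [0, 0, 0.2, 0, 0, 0, 10]]]'; done;python3 steer.py '[[[0, 0, 0.2, 0, 0, 0, 10], [0, 0, 0.2, 0, 0, 0, 10]]]';python3 -c "
from h import *
plan(((dp(97,72,31)),Rt(5.93,20,1)))"
```

```text
time: 5.55
eef_pos: [496.9, 140.9, 97.4]
tool_rot: [-0.144, 2.791, 0.027]
force: [-1.1, -0.7, -1.8]
finger_gap: 22.7
gripper_force: 99.5
time: 5.75
eef_pos: [497.0, 141.0, 97.1]
tool_rot: [-0.144, 2.791, 0.027]
force: [-10.5, -0.8, 11.2]
finger_gap: 22.5
gripper_force: 101.5
time: 5.95
eef_pos: [497.0, 141.1, 97.0]
tool_rot: [-0.145, 2.791, 0.027]
force: [-20.2, -2.4, 27.1]
finger_gap: 22.8
gripper_force: 104.1
t6.0 q [ 0.32  0.01 -0.81  0.41 -0.07  0.21] p [497.  141.1  97. ] F [-20.2  -2.4  27.1] gap 22.8 gf 104.1
[-0.1  1.1 -0.2] [ 0.001 -0.001 -0.   ]
```

```bash
python3 steer.py '[[[0, 0, -0.4, 0, 0, 0, 10], [0, -1.6, -0.4, 0, 0, 0, 10], [0, -3.6, -0.4, 0, 0, 0, 10], [0, -5.6, -0.4, 0, 0, 0, 10], [0, -7.6, -0.4, 0, 0, 0, 10]]]';python3 steer.py '[[[0, -2, 0, 0, 0, 0, 10], [0, -4, 0, 0, 0, 0, 10], [0, -6, 0, 0, 0, 0, 10], [0, -8, 0, 0, 0, 0, 10], [0, -10, 0, 0, 0, 0, 10]]]';python3 -c "
from h import *
r,o=deck()
plan(((dp(97,-50,31)),Rt(5.93,20,1)))
c=snap('top','t3')
cv2.imwrite('pics/t3b.png',cv2.resize(c['pixels'][150:270,215:365],(750,600),interpolation=cv2.INTER_CUBIC)[:,:,::-1])"
```

```text
time: 6.45
eef_pos: [501.3, 102.3, 97.4]
tool_rot: [-0.144, 2.79, 0.027]
force: [-0.3, -0.2, -1.3]
finger_gap: 22.6
gripper_force: 99.5
time: 6.95
eef_pos: [506.3, 52.5, 97.4]
tool_rot: [-0.144, 2.791, 0.027]
force: [-0.5, 0.2, -3.2]
finger_gap: 23.2
gripper_force: 71.3
t7.0 q [ 0.1  -0.01 -0.83  0.4   0.   -0.  ] p [506.3  52.5  97.4] F [-0.5  0.2 -3.2] gap 23.2 gf 71.3
[  0.1 -31.8  -0. ] [ 0.001 -0.001 -0.001]
```

View pics/t3b.png

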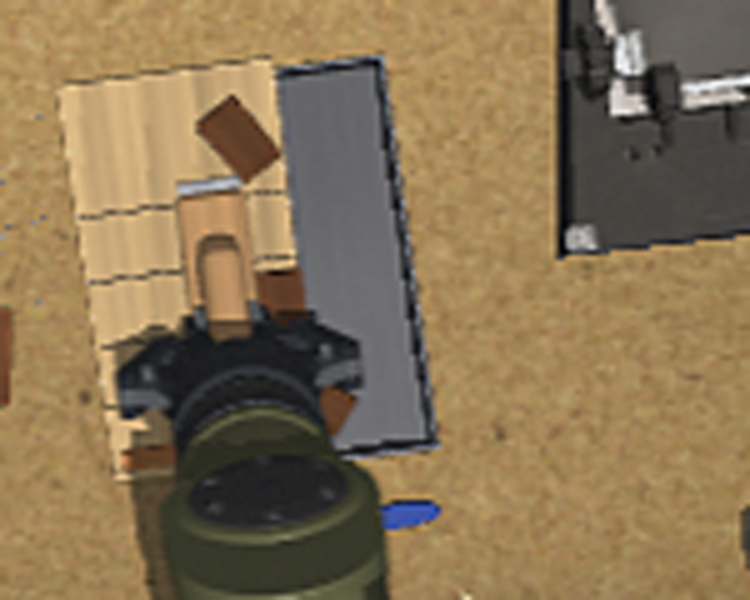

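The sweep is working. Chip 1 is going over the edge at (340,405), chip 2 is at the edge at (282,290), and chip 3 has turned at (238,140). The grip reading dipped to 71 N, so I'll let it recover before continuing.

```bash
python3 steer.py '[[[0, 0, 0, 0, 0, 0, 10], [0, 0, 0, 0, 0, 0, 10], [0, 0, 0, 0, 0, 0, 10], [0, 0, 0, 0, 0, 0, 10]]]' 100;python3 steer.py '[[[0, 0, 0, 0, 0, 0, 10], [0, 0, 0, 0, 0, 0, 10], [0, 0, 0, 0, 0, 0, 10], [0, 0, 0, 0, 0, 0, 10]]]'
```

```text
time: 7.4
eef_pos: [506.3, 53.9, 97.5]
tool_rot: [-0.145, 2.79, 0.027]
force: [-0.1, 0.2, -2.7]
finger_gap: 22.7
gripper_force: 100.4
time: 7.8
eef_pos: [506.3, 53.6, 97.5]
tool_rot: [-0.144, 2.79, 0.027]
force: [0.7, -0.1, -2.8]
finger_gap: 22.3
gripper_force: 100.4
```

```bash
python3 steer.py '[[[0, -1.8, 0, 0, 0, 0, 10], [0, -3.6, 0, 0, 0, 0, 10], [0, -5.4, 0, 0, 0, 0, 10], [0, -7.4, 0, 0, 0, 0, 10], [0, -7.4, 0, 0, 0, 0, 10]]]';python3 steer.py '[[[0, 1, 0, 0, 0, 0, 10], [0, 1, -6, 0, 0, 0, 10], [0, 6, -12, 0, 0, 0, 10], [0, 14, -12, 0, 0, 0, 10], [0, 23, -12, 0, 0, 0, 10]]]';python3 -c "
from h import *
r,o=deck()
plan((dp(161,72,60),Rt(5.93,20,1)),(dp(161,72,35),Rt(5.93,20,1)))
c=snap('top','t4')
cv2.imwrite('pics/t4b.png',cv2.resize(c['pixels'][150:270,215:365],(750,600),interpolation=cv2.INTER_CUBIC)[:,:,::-1])"
```

```text
time: 8.3
eef_pos: [510.4, 15.1, 97.5]
tool_rot: [-0.141, 2.79, 0.026]
force: [0.2, -0.1, -3.5]
finger_gap: 22.8
gripper_force: 100.6
time: 8.8
eef_pos: [478.5, 130.2, 155.7]
tool_rot: [-0.141, 2.787, 0.028]
force: [1.0, 0.2, -2.4]
finger_gap: 22.9
gripper_force: 100.6
t8.8 q [ 0.31 -0.11 -0.77  0.57 -0.07  0.2 ] p [478.5 130.2 155.7] F [ 1.   0.2 -2.4] gap 22.9 gf 100.6
[-62.2  10.2  32.7] [ 0.001  0.002 -0.003]
[-62.2  10.2  57.7] [ 0.001  0.002 -0.003]
```

View pics/t4b.png

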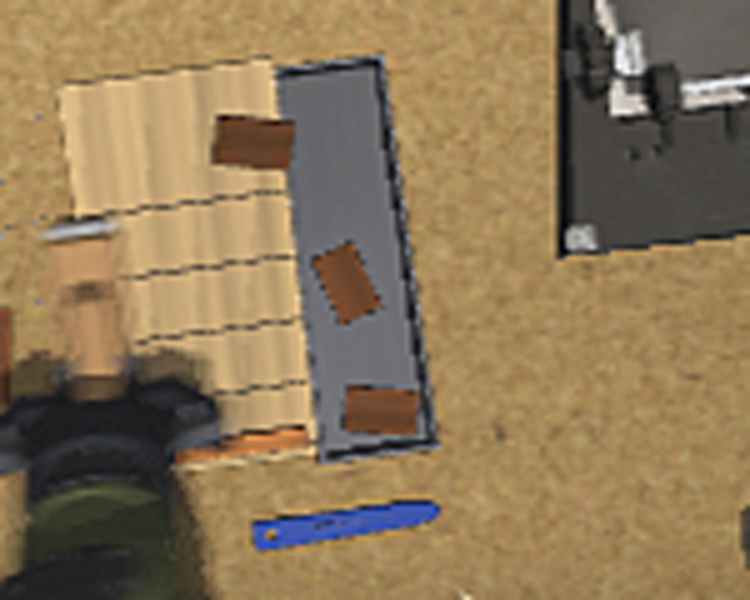

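Chips 1 and 2 are in the trough at (347,283) and (381,410). Chip 3 straddles the deck edge at (253,141), so the second pass goes higher up the deck.

Careful with the scale: shifts go in units of 5 mm. That gives: -62 mm is -12.4, 58 mm is 11.6.

```bash
python3 steer.py '[[[-7, -2, 0, 0, 0, 0, 10], [-12.4, -6.4, 4, 0, 0, 0, 10], [-12.4, -6.4, 10, 0, 0, 0, 10], [-12.4, -6.4, 11.6, 0, 0, 0, 10], [-12.4, -6.4, 11.6, 0, 0, 0, 10]]]';python3 steer.py '[[[0, 0, 0.4, 0, 0, 0, 10], [0, 0, 0.4, 0, 0, 0, 10]]]';python3 -c "
from h import *
plan((dp(161,30,31),Rt(5.93,20,1)),(dp(161,-52,31),Rt(5.93,20,1)))"
```

```text
time: 9.35
eef_pos: [557.6, 105.4, 119.0]
tool_rot: [-0.145, 2.793, 0.027]
force: [-0.9, -0.4, -2.2]
finger_gap: 22.6
gripper_force: 101.9
time: 9.55
eef_pos: [559.2, 105.5, 119.2]
tool_rot: [-0.145, 2.79, 0.027]
force: [-1.0, 0.0, -2.3]
finger_gap: 22.6
gripper_force: 101.8
t9.6 q [ 0.21  0.08 -0.68  0.46 -0.03  0.1 ] p [559.2 105.5 119.2] F [-1.   0.  -2.3] gap 22.6 gf 101.8
[-1.8  0.9  0.6] [ 0.001 -0.001  0.   ]
[ -1.8 -81.1   0.5] [ 0.001 -0.001  0.   ]
```

Height is 0.6 mm above the expected contact, which suits wiping 9 mm chips. Sweeping now.

```bash
python3 steer.py '[[[0, -2, 0.06, 0, 0, 0, 10], [0, -4, 0.06, 0, 0, 0, 10], [0, -6, 0.06, 0, 0, 0, 10], [0, -8, 0.06, 0, 0, 0, 10], [0, -10, 0.06, 0, 0, 0, 10]]]';python3 steer.py '[[[0, -2, 0, 0, 0, 0, 10], [0, -4, 0, 0, 0, 0, 10], [0, -6, 0, 0, 0, 0, 10], [0, -7, 0, 0, 0, 0, 10], [0, -7, 0, 0, 0, 0, 10]]]';python3 steer.py '[[[0, 1, -1, 0, 0, 0, 10], [0, 1, -8, 0, 0, 0, 10], [4, 1, -16, 0, 0, 0, 10], [12, 0, -17, 0, 0, 0, 10], [16, 0, -17, 0, 0, 0, 10]]]';python3 -c "
from h import *
plan(((400,-60,190),Rt(-5,0,1)),((416,-195,120),Rt(-11.5,0,1)),((416,-195,36),Rt(-11.5,0,1)))
c=snap('top','t5')
for k in blobs(c,(0,90,30),(14,255,140),30):
    r=cv2.minAreaRect(k); print(np.round(r[0],1),np.round(r[1],1),onz(c,r[0],8)[0].round())"
```

```text
time: 10.05
eef_pos: [564.9, 54.3, 118.4]
tool_rot: [-0.143, 2.79, 0.027]
force: [0.9, -0.3, -1.8]
finger_gap: 22.7
gripper_force: 101.9
time: 10.55
eef_pos: [568.5, 19.9, 118.2]
tool_rot: [-0.143, 2.79, 0.027]
force: [0.2, 0.2, -2.5]
finger_gap: 22.6
gripper_force: 101.9
time: 11.05
eef_pos: [462.6, 10.3, 171.6]
tool_rot: [-0.145, 2.79, 0.027]
force: [-0.7, 0.2, -3.7]
finger_gap: 22.8
gripper_force: 102.1
t11.1 q [-0.01 -0.19 -0.8   0.62  0.04 -0.1 ] p [462.6  10.3 171.6] F [-0.7  0.2 -3.7] gap 22.8 gf 102.1
[ 59.1 -63.3 -41.2] [0.035 0.347 0.189]
[  81.2 -199.4   25.1] [0.054 0.346 0.302]
[ 109.9 -199.5  104.1] [0.054 0.346 0.302]
[168.2 256.7] [19.4 32.9] [382. 338.   8.]
[200.5 221. ] [18. 31.] [489. 236.   8.]
[164.8 222. ] [19.3 32.4] [489. 347.   8.]
[285.4 206.1] [14.9  7.8] [527. -29.   8.]
[195.6 185. ] [19.2 31.8] [601. 250.   8.]
[283.4 174.7] [ 8.5 14.2] [626. -26.   8.]
```

Scaled: -165 mm is -33, -120 mm is -24.

```bash
python3 steer.py '[[[4, -4, -3, 0.01, 0.1, 0.05, 10], [8, -8, -6, 0.02, 0.2, 0.1, 10], [11.8, -15, -8.2, 0.035, 0.3, 0.15, 10], [13.6, -24, -6, 0.05, 0.346, 0.25, 10], [15, -33, -2, 0.054, 0.346, 0.302, 10]]]';python3 -c "
from h import *
plan(((416,-195,80),Rt(-11.5,0,1)),((416,-195,36),Rt(-11.5,0,1)))"
```

```text
time: 11.6
eef_pos: [411.3, -163.3, 156.0]
tool_rot: [0.317, 3.123, -0.0]
force: [1.1, 0.7, -2.5]
finger_gap: 23.0
gripper_force: 101.9
t11.6 q [-0.38  0.06 -0.53  0.97  0.   -0.18] p [ 411.3 -163.3  156. ] F [ 1.1  0.7 -2.5] gap 23.0 gf 101.9
[-10.8 -30.1  76. ] [-0.     0.003 -0.002]
[-10.7 -30.1 120. ] [-0.     0.003 -0.002]
```

Scaled: 122 mm is 24.4, 121 mm is 24.2.

```bash
python3 steer.py '[[[-2.2, -6, 8, 0, 0, 0, 10], [-2.2, -6, 16, 0, 0, 0, 10], [-2.2, -6, 22, 0, 0, 0, 10], [-2.2, -6, 24.2, 0, 0, 0, 10], [-2.2, -6, 24.4, 0, 0, 0, 10]]]';python3 steer.py '[[[0, 0, 0.2, 0, 0, 0, 10], [0, 0, 0.4, 0, 0, 0, 10], [0, 0, 0.4, 0, 0, 0, 10]]]'
```

```text
time: 12.1
eef_pos: [413.1, -192.9, 32.1]
tool_rot: [-0.315, -3.124, -0.001]
force: [0.2, 0.5, -1.2]
finger_gap: 22.9
gripper_force: 101.8
time: 12.4
eef_pos: [413.9, -193.5, 31.4]
tool_rot: [0.315, 3.125, -0.0]
force: [-0.1, 0.8, -1.9]
finger_gap: 22.8
gripper_force: 101.8
```

```bash
python3 -c "
from h import *
plan()"
```

```text
t12.4 q [-0.44  0.23 -0.66  0.68 -0.   -0.24] p [ 413.9 -193.5   31.4] F [-0.1  0.8 -1.9] gap 22.8 gf 101.8
```

```bash
python3 steer.py '[[[0, 0, 0.14, 0, 0, 0, 10], [0, 0, 0.14, 0, 0, 0, 10]]]';python3 steer.py '[[[0, 0, 0.14, 0, 0, 0, 10], [0, 0, 0.14, 0, 0, 0, 10]]]'
```

```text
time: 12.6
eef_pos: [413.9, -193.6, 30.7]
tool_rot: [0.316, 3.125, -0.0]
force: [-0.1, 0.9, 5.0]
finger_gap: 22.5
gripper_force: 102.5
time: 12.8
eef_pos: [413.8, -193.6, 30.6]
tool_rot: [0.316, 3.125, 0.0]
force: [-3.1, 1.7, 14.1]
finger_gap: 22.9
gripper_force: 104.5
```

Scaled: -60 mm is -12, -1 mm is -0.2.

```bash
python3 steer.py '[[[0, 0, -0.2, 0, 0, 0, 60], [0, 0, -0.2, 0, 0, 0, 60], [0, 0, -0.2, 0, 0, 0, 60], [0, 0, -4, 0, 0, 0, 60], [0, 0, -12, 0, 0, 0, 70]]]';python3 steer.py '[[[0, 0, -10, 0, 0, 0, 80], [0, 0, -20, 0, 0, 0, 80], [0, 6, -30, 0, 0, 0, 80], [0, 16, -35, 0, 0, 0, 80], [0, 26, -35, 0, 0, 0, 80]]]';python3 -c "
from h import *
plan(((430,250,265),Rt(5.9,0,1)))"
```

```text
time: 13.3
eef_pos: [410.4, -192.2, 87.1]
tool_rot: [-0.316, -3.119, -0.004]
force: [0.0, -0.7, 0.1]
finger_gap: 70.0
gripper_force: 0.0
time: 13.8
eef_pos: [439.1, -77.3, 266.6]
tool_rot: [0.32, 3.12, -0.001]
force: [1.1, -0.3, -1.0]
finger_gap: 80.1
gripper_force: 0.0
t13.8 q [-0.17  0.   -0.33  1.23 -0.    0.03] p [439.1 -77.3 266.6] F [ 1.1 -0.3 -1. ] gap 80.1 gf 0.0
[ 75.4 318.7   1.2] [-0.001  0.005 -0.308]
```

Scaled: 140 mm is 28, 120 mm is 24.

```bash
python3 steer.py '[[[3, 8, 0, 0, 0, -0.1, 80], [6, 16, 0, 0, 0, -0.2, 80], [8, 24, 0, 0, 0, -0.308, 80], [9, 28, 0, 0, 0, -0.308, 80], [9, 28, 0, 0, 0, -0.308, 80]]]';python3 -c "
from h import *
snap('wrist','wd1')";python3 steer.py '[[[5, 9, 0, 0, 0, 0, 80], [6, 18, 0, 0, 0, 0, 80], [6, 27, 0, 0, 0, 0, 80], [6, 36, 0, 0, 0, 0, 80], [6, 36, 0, 0, 0, 0, 80]]]';python3 -c "
from h import *
plan()
c=snap('wrist','ws1')
a=load('wd1')
im=np.hstack([a['pixels'],c['pixels']]);cv2.imwrite('pics/wds.png',cv2.resize(im,(800,300),interpolation=cv2.INTER_AREA)[:,:,::-1])"
```

```text
time: 14.3
eef_pos: [420.6, 71.0, 262.8]
tool_rot: [0.173, -3.136, -0.001]
force: [0.4, -0.6, 0.1]
finger_gap: 80.2
gripper_force: 0.0
time: 14.85
eef_pos: [372.0, 247.8, 262.8]
tool_rot: [0.173, -3.136, -0.003]
force: [-0.1, -0.2, -0.4]
finger_gap: 79.7
gripper_force: 0.0
t14.8 q [ 0.59  0.01 -0.33  1.22  0.    0.48] p [372.  247.8 262.8] F [-0.1 -0.2 -0.4] gap 79.7 gf 0.0
```

View pics/wds.png

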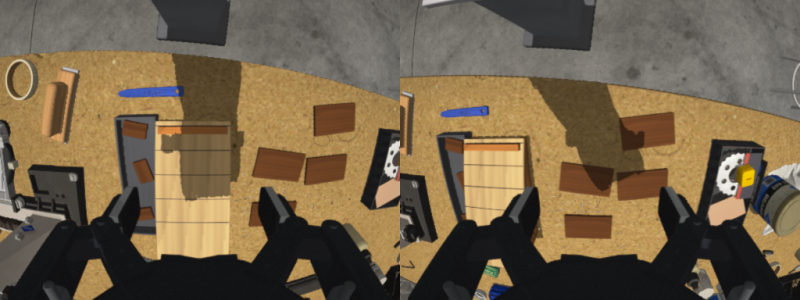

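Both wrist views show a clear deck and three chips in the trough, at (133,128), (143,170) and (146,213) in the left half. The four strips are lit, some partly shadowed. I'll refine the strips and deck from several views.

```bash
cat > strips.py <<'E'
from h import *
def strips(c,lo=(0,90,15),hi=(14,255,140),zt=8):
    out=[]
    for k in blobs(c,lo,hi,200):
        P=onz(c,k.reshape(-1,2),zt)[:,:2].astype(np.float32)
        (x,y),(w,h),a=cv2.minAreaRect(P)
        if w<h: w,h,a=h,w,a+90   # long axis direction a
        a=(a+0)%180; yaw=a-90     # strip x yaw
        out.append((x,y,w,h,yaw))
    return out
if __name__=="__main__":
    for t in("t5","s1","wd1","ws1"):
        for o in strips(load(t)):
            if 35<o[3]<80 and 70<o[2]<125: print(t,np.round(o,1))
E
python3 strips.py; python3 - <<'E'
from h import *
c=load("wd1")
cv2.imwrite("pics/wdc.png",cv2.resize(c["pixels"][140:335,180:320],(574,600*4//3)[:1]+(800,),interpolation=cv2.INTER_CUBIC)[:600,:,::-1])
hsv=cv2.cvtColor(c["pixels"],cv2.COLOR_RGB2HSV)
cv2.imwrite("pics/x.png",cv2.resize(c["pixels"][145:275,185:310],(576,600),interpolation=cv2.INTER_CUBIC)[:,:,::-1])
E
```

```text
t5 [382.  337.9 100.2  59.5  13.5]
t5 [488.8 236.4  96.5  55.7  -1.6]
t5 [489.  346.4  99.6  59.8  10.6]
t5 [601.1 249.7  99.3  60.3   4.8]
s1 [380.7 340.4 100.4  59.1  13.4]
s1 [487.5 348.8  99.8  59.2  11.3]
s1 [488.  237.8 101.1  59.7  -2. ]
s1 [600.  252.4  99.6  59.4   4.6]
wd1 [487.3 345.5 100.1  60.4  11. ]
wd1 [487.7 235.4  99.5  59.6  -2.1]
wd1 [381.  336.9 100.2  59.5  13.7]
ws1 [597.8 249.7  98.3  61.7   6.8]
ws1 [486.5 346.5  98.4  60.7  11. ]
ws1 [487.  236.2  98.3  60.9  -1.9]
ws1 [380.3 337.9  98.1  59.4  13.8]
```

View pics/x.png

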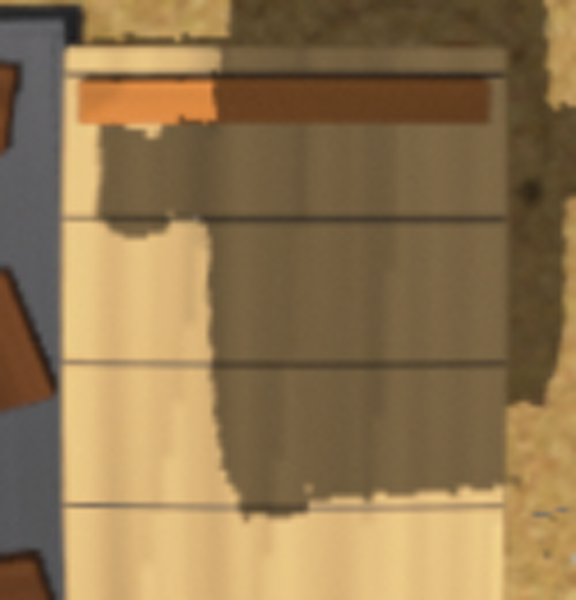

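The crop shows the deck edges at u=64 and u=505 and the lines at v=75, 218, 363 and 507. I'll refit the deck pose from all three cameras.

```bash
python3 - <<'E'
from h import *
t=load("t1");s=load("s1");w=load("wd1")
T=lambda u,v:((u+.5)/5-.5+215,(v+.5)/5-.5+150)
S=lambda u,v:((u+.5)/6-.5+220,(v+.5)/6-.5+140)
W=lambda u,v:((u+.5)/4.608-.5+185,(v+.5)/4.615-.5+145)
TS=[((238,62),T(58,85),S(88,320)),((238,-62),T(272,58),S(152,180)),((-8,-62),T(315,455),S(517,345)),((-8,62),T(116,480),S(475,495))]
sets={"t":[(t,d,a) for d,a,b in TS],"s":[(s,d,b) for d,a,b in TS],
"w":[(w,(x,y),W(u,v)) for x,v in((0,75),(40,218),(80,363),(120,507)) for y,u in((-62,64 if x!=40 else 63.5),(62,506 if x<100 else 504))]}
def f(v,ob,h=0):
    r=R.from_euler('z',v[2])*R.from_euler('y',-np.radians(20));o=[v[0],v[1],35 if len(v)<4 else v[3]]
    return np.concatenate([(proj(c,r.apply([*d,0])+o)[0]-uv) for c,d,uv in ob])
for k,ob in sets.items():
    q=least_squares(f,[424,62,.1],args=(ob,));print(k,q.x[:2].round(2),np.degrees(q.x[2]).round(2),np.abs(q.fun).max().round(2))
al=sum(sets.values(),[])
q=least_squares(f,[424,62,.1,35],args=(al,));print("all free z",q.x.round(3))
q=least_squares(f,[424,62,.1],args=(al,));print("all",q.x.round(3),np.degrees(q.x[2]),np.abs(q.fun).max())
np.save("deck.npy",q.x)
E
```

```text
t [424.84  62.05] 5.74 0.43
s [422.99  63.17] 6.43 1.06
w [424.25  61.3 ] 6.27 0.66
all free z [4.2496e+02 6.1431e+01 1.0700e-01 3.2825e+01]
all [4.24245e+02 6.14420e+01 1.08000e-01] 6.179963036343852 1.1543816397453952
```

```bash
cat >> h.py <<'E'
def Rs(yaw,pitch=0): # tool for strip: tool x=-strip y, y=-strip x, z=-strip z
    return R.from_euler('z',yaw,degrees=True)*R.from_euler('y',-pitch,degrees=True)*R.from_euler('x',np.pi)*R.from_euler('z',np.pi/2)
YD=lambda:np.degrees(np.load("deck.npy")[2])
def place(i,dx=0,dy=0,lift=0): # strip origin world, and its frame rotation, for line i (0..)
    y=YD();f=R.from_euler('z',y,degrees=True)*R.from_euler('y',-8.5,degrees=True)
    return dp(40*i+29.4+dx,dy,6)+f.apply([0,0,lift])
E
python3 -c "
from h import *
plan(((487.6,236.3,60),Rs(-1.9)),((487.6,236.3,8),Rs(-1.9)))"
```

```text
t14.9 q [ 0.58  0.01 -0.34  1.22  0.    0.47] p [372.  245.5 262.7] F [-0.9 -0.7  1.2] gap 80.1 gf 0.0
[-114.1  -21.7  202.6] [ 1.000e-03 -1.000e-03 -1.428e+00]
[-114.2  -21.7  254.6] [ 1.000e-03 -1.000e-03 -1.428e+00]
```

```bash
python3 steer.py '[[[-5.6, -1.2, 7.4, 0, 0, -0.15, 70], [-11.4, -2.2, 15, 0, 0, -0.3, 70], [-17.2, -3.4, 22.4, 0, 0, -0.45, 70], [-22.8, -4.4, 30, 0, 0, -0.6, 70], [-22.8, -4.4, 34, 0, 0, -0.75, 70]]]';python3 steer.py '[[[0, 0, 2, 0, 0, -0.15, 70], [0, 0, 4, 0, 0, -0.3, 70], [0, 0, 6, 0, 0, -0.45, 70], [0, 0, 8, 0, 0, -0.6, 70], [0, 0, 10, 0, 0, -0.678, 70]]]';python3 -c "
from h import *
plan(((487.6,236.3,8),Rs(-1.9)))"
```

```text
time: 15.4
eef_pos: [489.9, 231.2, 89.7]
tool_rot: [1.305, -2.855, 0.001]
force: [-0.6, 1.0, 0.7]
finger_gap: 70.3
gripper_force: 0.0
time: 15.9
eef_pos: [488.0, 232.1, 42.4]
tool_rot: [2.181, -2.259, -0.001]
force: [-0.4, 0.4, 0.0]
finger_gap: 70.2
gripper_force: 0.0
t15.9 q [ 0.44  0.36 -0.45  0.76 -0.   -1.09] p [488.  232.1  42.4] F [-0.4  0.4  0. ] gap 70.2 gf 0.0
[-4.2  0.5 34.4] [ 0.001 -0.001 -0.002]
```

Scaled: -4 mm is -0.8, 38 mm is 7.6.

```bash
python3 steer.py '[[[-0.8, 0, 3, 0, 0, 0, 70], [-0.8, 0, 6.4, 0, 0, 0, 70], [-0.8, 0, 7.2, 0, 0, 0, 70], [-0.8, 0, 7.6, 0, 0, 0, 70], [-0.8, 0, 7.6, 0, 0, 0, 70]]]';python3 steer.py '[[[0, 0, 0.4, 0, 0, 0, 70], [0, 0, 0.4, 0, 0, 0, 70]]]';python3 steer.py '[[[0, 0, 0.4, 0, 0, 0, 70], [0, 0, 0.4, 0, 0, 0, 70]]]'
```

```text
time: 16.4
eef_pos: [488.0, 237.9, 5.2]
tool_rot: [2.179, -2.263, -0.001]
force: [-0.0, 0.4, -0.6]
finger_gap: 70.0
gripper_force: 0.0
time: 16.6
eef_pos: [488.0, 238.9, 3.4]
tool_rot: [-2.18, 2.261, 0.001]
force: [-0.1, -0.6, -0.3]
finger_gap: 70.1
gripper_force: 0.0
time: 16.8
eef_pos: [487.5, 239.0, 1.0]
tool_rot: [2.181, -2.261, -0.001]
force: [-0.4, 0.6, 0.4]
finger_gap: 70.3
gripper_force: 0.0
```

Scaled: 2 mm is 0.4, 2.5 mm is 0.5.

```bash
python3 steer.py '[[[0.5, 0, 0.4, 0, 0, 0, 70], [0.5, 0, 0.4, 0, 0, 0, 70]]]';python3 steer.py '[[[0, 0, 0.4, 0, 0, 0, 70], [0, 0, 0.4, 0, 0, 0, 70]]]';python3 steer.py '[[[0, 0, 0.3, 0, 0, 0, 70], [0, 0, 0.3, 0, 0, 0, 70]]]';
```

```text
time: 17.0
eef_pos: [487.2, 236.0, -1.3]
tool_rot: [2.18, -2.261, -0.001]
force: [0.1, -0.5, -0.8]
finger_gap: 70.3
gripper_force: 0.0
time: 17.2
eef_pos: [487.3, 236.3, -3.3]
tool_rot: [2.18, -2.261, -0.002]
force: [0.2, 0.7, -0.0]
finger_gap: 70.1
gripper_force: 0.0
time: 17.4
eef_pos: [487.4, 236.3, -4.8]
tool_rot: [2.18, -2.261, -0.002]
force: [-0.0, -0.4, 0.1]
finger_gap: 70.0
gripper_force: 0.0
```

Scaled: 1.5 mm is 0.3.

```bash
python3 steer.py '[[[0, 0, 0.3, 0, 0, 0, 70], [0, 0, 0.3, 0, 0, 0, 70]]]'|sed -n '2p;4p';python3 steer.py '[[[0, 0, 0.2, 0, 0, 0, 70], [0, 0, 0.2, 0, 0, 0, 70]]]'|sed -n '2p;4p';python3 steer.py '[[[0, 0, 0.2, 0, 0, 0, 70], [0, 0, 0.2, 0, 0, 0, 70]]]'|sed -n '2p;4p';
```

```text
eef_pos: [487.4, 236.3, -6.2]
force: [0.7, -0.3, -0.1]
eef_pos: [487.4, 236.4, -7.2]
force: [0.3, 0.3, 0.0]
eef_pos: [487.6, 236.4, -7.6]
force: [-1.7, -1.0, 4.0]
```

Scaled: -6 mm is -1.2.

```bash
python3 steer.py '[[[0, 0, -1.2, 0, 0, 0, 70], [0, 0, -1.2, 0, 0, 0, 70], [0, 0, -1.2, 0, 0, 0, 70]]]'|sed -n '2p;4p';python3 steer.py '[[[0, 0, 0, 0, 0, 0, 50], [0, 0, 0, 0, 0, 0, 50], [0, 0, 0, 0, 0, 0, 50], [0, 0, 0, 0, 0, 0, 50]]]' 45;python3 steer.py '[[[0, 0, -4, 0, 0, 0, 50], [0, 0, -12, 0, 0, 0, 50], [0, 0, -22, 0, 0, 0, 50], [0, 0, -30, 0, 0, 0, 50], [0, 0, -30, 0, 0, 0, 50]]]';python3 -c "
from h import *
f=Rs(YD(),8.5)
plan((place(0,lift=60),f),(place(0,lift=15),f))"
```

```text
eef_pos: [487.8, 236.5, -1.8]
force: [-1.1, 0.2, -0.3]
time: 18.7
eef_pos: [487.6, 236.4, -1.5]
tool_rot: [2.18, -2.262, -0.001]
force: [-1.4, -1.3, 7.2]
finger_gap: 57.8
gripper_force: 47.5
time: 19.2
eef_pos: [491.3, 238.1, 153.8]
tool_rot: [-2.174, 2.255, -0.003]
force: [1.4, 0.4, -0.2]
finger_gap: 58.2
gripper_force: 48.9
t19.2 q [ 0.45  0.25 -0.31  1.    0.   -1.08] p [491.3 238.1 153.8] F [ 1.4  0.4 -0.2] gap 58.2 gf 48.9
[176.8  44.3  42.6] [ 0.14  -0.006 -0.144]
[176.   38.1  87.2] [ 0.14  -0.006 -0.144]
```

```bash
python3 steer.py '[[[9, 2.2, 2, 0.05, 0, -0.05, 50], [18, 4.4, 4, 0.1, 0, -0.1, 50], [27, 6.6, 6, 0.14, -0.006, -0.144, 50], [35.4, 8.8, 8.4, 0.14, -0.006, -0.144, 50], [35.4, 8.8, 8.4, 0.14, -0.006, -0.144, 50]]]';python3 -c "
from h import *
f=Rs(YD(),8.5)
plan((place(0,lift=10),f),(place(0,lift=-1.5),f))
c=snap('wrist','wh1');s=snap('side','sh1')
im=np.hstack([cv2.resize(c['pixels'],(400,300)),cv2.resize(s['pixels'][120:240,230:390],(400,300),interpolation=cv2.INTER_CUBIC)])
cv2.imwrite('pics/h1.png',im[:,:,::-1])"
```

```text
time: 19.7
eef_pos: [432.0, 56.7, 102.9]
tool_rot: [-2.259, 2.039, -0.142]
force: [-0.5, 0.3, -1.0]
finger_gap: 58.4
gripper_force: 48.8
t19.7 q [ 0.14 -0.   -0.75  0.69 -0.01 -1.54] p [432.   56.7 102.9] F [-0.5  0.3 -1. ] gap 58.4 gf 48.8
[ -5.9 -11.1  44.1] [ 0.016 -0.006 -0.005]
[ -5.9 -11.3  55.6] [ 0.016 -0.006 -0.005]
```

View pics/h1.png

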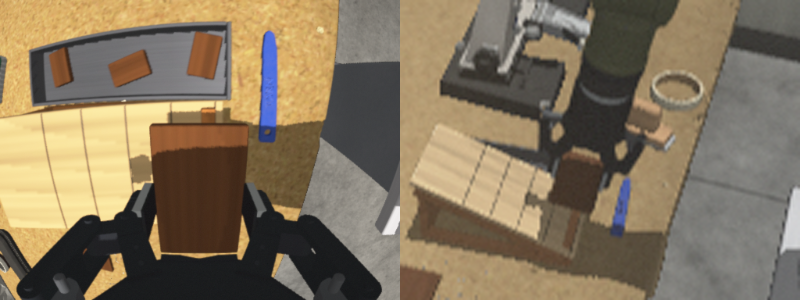

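The strip is held at (150..247, 125..252) in the wrist half. I'll check that it sits square in the grip by projecting where its corners should be.

```bash
python3 -c "
from h import *
c=load('wh1');s=load('sh1')
k=max(blobs(c,(0,90,15),(14,255,150),500),key=cv2.contourArea)
for st in (c,s):
  q=st['state'];r=R.from_rotvec(q['tool_rot']);p=q['eef_pos']
  print(st['name'],proj(st,r.apply([[50,-30,-9.5],[50,30,-9.5],[-50,30,-9.5],[-50,-30,-9.5]])+p).round(0).tolist())
print(np.array([[151,124],[247,124],[240,252],[160,252]])*512/400)
S=lambda u,v:((u-400)/2.5+230,v/2.5+120)
print([S(*x) for x in [(560,150),(603,158),(605,211),(553,200)]])
plan()"
```

```text
wrist [[183.0, 162.0], [312.0, 162.0], [299.0, 325.0], [200.0, 325.0]]
side [[294.0, 179.0], [311.0, 184.0], [306.0, 204.0], [288.0, 199.0]]
[[193.28 158.72]
 [316.16 158.72]
 [307.2  322.56]
 [204.8  322.56]]
[(294.0, 180.0), (311.2, 183.2), (312.0, 204.4), (291.2, 200.0)]
t19.8 q [ 0.14 -0.   -0.74  0.69 -0.01 -1.53] p [436.2  60.2 105.1] F [ 0.5  0.8 -0.3] gap 58.4 gf 48.8
```

```bash
python3 steer.py '[[[0, 0, 0, 0, 0, 0, 50], [0, 0, 0, 0, 0, 0, 50]]]' >/dev/null; python3 -c "
from h import *
c=snap('wrist','wh2')
q=c['state'];r=R.from_rotvec(q['tool_rot']);p=q['eef_pos']
print(proj(c,r.apply([[50,-30,-9.5],[50,30,-9.5],[-50,30,-9.5],[-50,-30,-9.5]])+p).round(1).tolist())
k=max(blobs(c,(0,80,10),(16,255,160),800),key=cv2.contourArea).reshape(-1,2)
for v in (165,180,200,230): 
  u=k[k[:,1]==v][:,0]; print(v,u.min(),u.max())
print(k[:,1].min(),k[:,1].max())
f=Rs(YD(),8.5)
plan((place(0,lift=10),f),(place(0,lift=-1.5),f))"
```

```text
[[188.8, 158.0], [318.0, 157.8], [303.3, 322.2], [204.2, 322.3]]
165 192 318
180 192 317
200 194 316
230 196 313
142 323
t20.1 q [ 0.15  0.   -0.74  0.7  -0.01 -1.53] p [437.9  62.1 106.1] F [ 0.3  0.3 -0.3] gap 58.3 gf 48.8
[-0.9 -4.  46.6] [ 0.009 -0.003  0.002]
[-1.  -4.1 58.1] [ 0.009 -0.003  0.002]
```

Scaled: 51 mm is 10.2, -1 mm is -0.2.

```bash
python3 steer.py '[[[-0.2, -0.8, 3, 0.009, 0, 0, 50], [-0.2, -0.8, 6.4, 0.009, 0, 0, 50], [-0.2, -0.8, 9.2, 0.009, 0, 0, 50], [-0.2, -0.8, 10.2, 0.009, 0, 0, 50], [-0.2, -0.8, 10.2, 0.009, 0, 0, 50]]]';python3 steer.py '[[[0, 0, 0, 0, 0, 0, 50], [0, 0, 0, 0, 0, 0, 50]]]'>/dev/null;python3 -c "
from h import *
f=Rs(YD(),8.5)
plan((place(0,lift=-1.5),f))"
```

```text
time: 20.55
eef_pos: [447.7, 63.6, 55.4]
tool_rot: [-2.257, 2.023, -0.153]
force: [0.0, 0.1, -0.9]
finger_gap: 58.0
gripper_force: 48.8
t20.8 q [ 0.15  0.08 -0.79  0.55 -0.01 -1.53] p [448.7  63.3  56.7] F [-0.3 -0.5 -0.6] gap 57.9 gf 48.8
[-0.8 -0.2  7.6] [-0.001 -0.004  0.   ]
```

```bash
python3 steer.py '[[[-0.16, 0, 0.6, 0, -0.004, 0, 50], [-0.16, 0, 1, 0, -0.004, 0, 50], [-0.16, 0, 1, 0, -0.004, 0, 50]]]'|sed -n '2p;4p';python3 steer.py '[[[0, 0, 0.2, 0, 0, 0, 50], [0, 0, 0.2, 0, 0, 0, 50]]]'|sed -n '2p;4p';python3 steer.py '[[[0, 0, 0.2, 0, 0, 0, 50], [0, 0, 0.2, 0, 0, 0, 50]]]'|sed -n '2p;4p';python3 -c "
from h import *
f=Rs(YD(),8.5)
plan((place(0,lift=-1.5),f))"
```

```text
eef_pos: [448.6, 63.8, 50.9]
force: [-0.3, -1.1, -1.2]
eef_pos: [448.8, 63.9, 49.9]
force: [-0.5, -0.2, -0.6]
eef_pos: [449.0, 63.9, 49.0]
force: [-1.0, 0.6, -0.3]
t21.4 q [ 0.15  0.09 -0.8   0.53 -0.01 -1.53] p [449.   63.9  49. ] F [-1.   0.6 -0.3] gap 58.0 gf 48.8
[-0.2 -1.  -0.1] [0. 0. 0.]
```

Scaled: -1 mm is -0.2, 0.5 mm is 0.1.

```bash
python3 steer.py '[[[0, -0.2, 0.1, 0, 0, 0, 50], [0, -0.2, 0.1, 0, 0, 0, 50]]]'|sed -n '2p;4p';python3 steer.py '[[[0, 0, 0.14, 0, 0, 0, 50], [0, 0, 0.14, 0, 0, 0, 50]]]'|sed -n '2p;4p';python3 steer.py '[[[0, 0, 0.14, 0, 0, 0, 50], [0, 0, 0.14, 0, 0, 0, 50]]]'|sed -n '2p;4p';python3 -c "
from h import *
f=Rs(YD(),8.5)
plan((place(0,lift=-1.5),f))"
```

```text
eef_pos: [449.1, 63.9, 48.8]
force: [-6.1, -0.7, 10.3]
eef_pos: [449.1, 64.0, 48.7]
force: [-9.6, -1.6, 18.9]
eef_pos: [449.1, 63.9, 48.6]
force: [-14.5, -2.3, 29.7]
t22.1 q [ 0.15  0.1  -0.8   0.53 -0.01 -1.53] p [449.1  63.9  48.6] F [-14.5  -2.3  29.7] gap 58.4 gf 52.2
[-0.2 -0.9 -0.5] [0.002 0.    0.   ]
```

Scaled: -3 mm is -0.6.

```bash
python3 steer.py '[[[0, 0, -0.6, 0, 0, 0, 50], [0, 0, -0.6, 0, 0, 0, 50]]]'|sed -n '2p;4p';python3 -c "
from h import *
f=Rs(YD(),8.5)
plan((place(0,lift=-1.5),f))"
```

```text
eef_pos: [450.3, 64.1, 50.8]
force: [0.2, 0.4, -0.2]
t22.2 q [ 0.15  0.09 -0.79  0.54 -0.01 -1.53] p [450.3  64.1  50.8] F [ 0.2  0.4 -0.2] gap 58.2 gf 48.8
[-0.1  0.6  1.5] [-0.001  0.     0.   ]
```

Scaled: 1.6 mm is 0.32, 0.3 mm is 0.06.

```bash
python3 steer.py '[[[0, 0.06, 0.32, 0, 0, 0, 50], [0, 0.06, 0.32, 0, 0, 0, 50], [0, 0.06, 0.32, 0, 0, 0, 50]]]'|sed -n '2p;4p';python3 steer.py '[[[0, 0, 0, 0, 0, 0, 66], [0, 0, 0, 0, 0, 0, 66], [0, 0, 0, 0, 0, 0, 66]]]'|sed -n '2p;4p;5p';python3 steer.py '[[[0, 0, -1, 0, 0, 0, 68], [0, 0, -4, 0, 0, 0, 70], [0, 0, -12, 0, 0, 0, 70], [0, 0, -21, 0, 0, 0, 70], [0, 0, -30, 0, 0, 0, 70]]]'|sed -n '2p;4p;5p';python3 -c "
from h import *
f=Rs(YD(),8.5)
plan(((488,346.5,110),Rs(11)),((488,346.5,10),Rs(11)))
c=snap('wrist','wp1')
k=max(blobs(c,(0,80,10),(14,255,160),800),key=cv2.contourArea)
print(proj(c,[place(0)+f.apply(np.array(v)*[1,1,1]) for v in ([50,-30,-8],[50,30,-8],[-50,30,-8],[-50,-30,-8])]).round(1).tolist())
cv2.imwrite('pics/wp1b.png',cv2.resize(c['pixels'],(768,576))[:,:,::-1])"
```

```text
eef_pos: [450.2, 64.1, 49.0]
force: [-2.0, -0.2, 9.4]
eef_pos: [449.6, 64.0, 48.3]
force: [0.7, -0.2, -0.5]
finger_gap: 65.9
eef_pos: [426.8, 61.5, 198.6]
force: [1.8, 0.3, 0.3]
finger_gap: 69.7
t23.4 q [ 0.15 -0.12 -0.61  0.92 -0.01 -1.53] p [426.8  61.5 198.6] F [1.8 0.3 0.3] gap 69.7 gf 0.0
[-276.7  -77.6  101.2] [-0.147 -0.006 -0.084]
[-276.7  -62.9  200.1] [-0.147 -0.006 -0.084]
[[221.2, 125.6], [283.8, 125.4], [281.3, 221.7], [224.2, 221.7]]
```

View pics/wp1b.png

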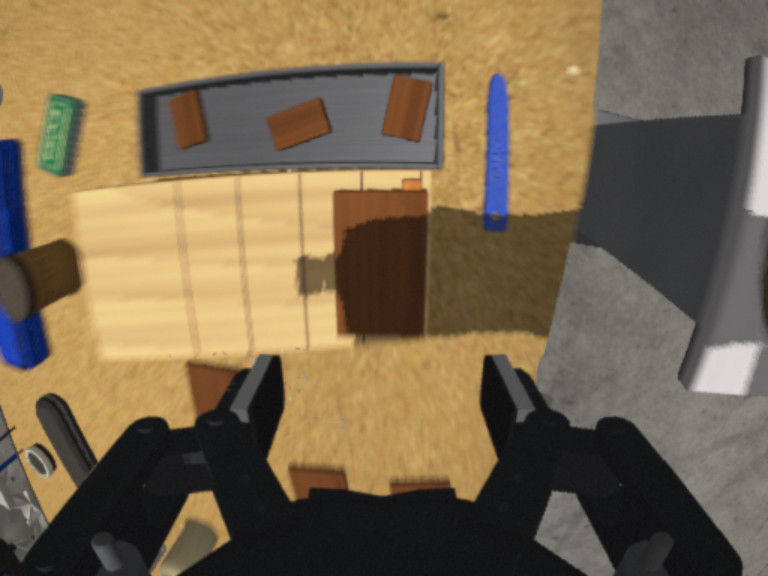

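Strip 1 sits at (334,190)–(427,336), within 2 px of the expected corners. Next is the strip at (488,346).

Scaled: 20 mm is 4, -10 mm is -2.

```bash
python3 steer.py '[[[-8, -2, 0, -0.04, 0, -0.02, 70], [-17, -4.4, 0, -0.08, 0, -0.04, 70], [-26, -7, 4, -0.12, -0.003, -0.06, 70], [-35, -9.6, 8, -0.147, -0.006, -0.084, 70], [-44, -12, 13, -0.147, -0.006, -0.084, 70]]]'|tail -6;python3 -c "
from h import *
plan(((488,346.5,60),Rs(11)),((488,346.5,-1.5),Rs(11)))"
```

```text
time: 23.9
eef_pos: [473.0, 286.1, 143.6]
tool_rot: [-2.423, 1.996, -0.002]
force: [0.8, -0.2, 0.5]
finger_gap: 70.1
gripper_force: 0.0
t23.9 q [ 0.54  0.27 -0.31  0.99 -0.   -1.22] p [473.  286.1 143.6] F [ 0.8 -0.2  0.5] gap 70.1 gf 0.0
[-56.3 -26.1  83.6] [-0.002  0.     0.001]
[-56.3 -26.  145.1] [-0.002  0.     0.001]
```

```bash
python3 steer.py '[[[-7, -3.2, 4, 0, 0, 0, 70], [-11.2, -5.2, 10, 0, 0, 0, 70], [-11.2, -5.2, 18, 0, 0, 0, 70], [-11.2, -5.2, 24, 0, 0, 0, 70], [-11.2, -5.2, 24, 0, 0, 0, 70]]]'>/dev/null; python3 steer.py '[[[0, 0, 0, 0, 0, 0, 70], [0, 0, 0, 0, 0, 0, 70]]]'>/dev/null;python3 -c "
from h import *
plan(((488,346.5,-1.6),Rs(11)))"
```

```text
t24.6 q [ 0.61  0.46 -0.33  0.77 -0.   -1.15] p [488.  344.4  25.8] F [-0.5  0.1  0.2] gap 70.1 gf 0.0
[-2.1 -0.3 27.4] [-0.004  0.001 -0.   ]
```

Scaled: 27 mm is 5.4, 15 mm is 3.

```bash
python3 steer.py '[[[-0.4, 0, 3, 0, 0, 0, 70], [-0.4, 0, 5.4, 0, 0, 0, 70], [-0.4, 0, 5.4, 0, 0, 0, 70], [-0.4, 0, 5.4, 0, 0, 0, 70]]]'|sed -n '2p;4p'; python3 steer.py '[[[0, 0, 0, 0, 0, 0, 50], [0, 0, 0, 0, 0, 0, 50], [0, 0, 0, 0, 0, 0, 50]]]' 45|sed -n '2p;4,6p';python3 steer.py '[[[0, 0, -4, 0, 0, 0, 50], [0, 0, -12, 0, 0, 0, 50], [0, 0, -22, 0, 0, 0, 50], [0, 0, -31, 0, 0, 0, 50], [0, 0, -34, 0, 0, 0, 50]]]'|sed -n '2p;4,6p';python3 -c "
from h import *
f=Rs(YD(),8.5)
plan((place(1,lift=60),f),(place(1,lift=5),f))"
```

```text
eef_pos: [485.7, 345.2, -3.8]
force: [0.9, -0.9, 0.8]
eef_pos: [486.7, 345.9, -2.7]
force: [0.0, -0.8, 3.4]
finger_gap: 58.2
gripper_force: 48.5
eef_pos: [488.3, 347.1, 172.3]
force: [1.1, 1.2, 0.4]
finger_gap: 58.6
gripper_force: 48.5
t25.8 q [ 0.62  0.33 -0.16  1.07 -0.   -1.14] p [488.3 347.1 172.3] F [1.1 1.2 0.4] gap 58.6 gf 48.5
[272.9  63.7  47.2] [0.14  0.01  0.084]
[273.8  56.  101.6] [0.14  0.01  0.084]
```

```bash
python3 steer.py '[[[8, 2, 0, 0.05, 0, 0.03, 50], [17, 4, 0, 0.1, 0, 0.05, 50], [26, 6.4, 0, 0.14, 0.01, 0.084, 50], [35, 8.4, 2, 0.14, 0.01, 0.084, 50], [44, 10.4, 5, 0.14, 0.01, 0.084, 50]]]'>/dev/null;python3 steer.py '[[[6, 1.2, 2, 0, 0, 0, 50], [10.8, 2.2, 4.4, 0, 0, 0, 50], [10.8, 2.2, 4.4, 0, 0, 0, 50], [10.8, 2.2, 4.4, 0, 0, 0, 50]]]'|sed -n '2p;4,6p';python3 -c "
from h import *
f=Rs(YD(),8.5)
plan((place(1,dy=-.6,lift=6),f),(place(1,dy=-.6,lift=-2),f))"
```

```text
eef_pos: [474.9, 64.8, 118.5]
force: [-0.3, 0.5, -0.5]
finger_gap: 58.0
gripper_force: 48.5
t26.7 q [ 0.14  0.05 -0.65  0.73 -0.01 -1.54] p [474.9  64.8 118.5] F [-0.3  0.5 -0.5] gap 58.0 gf 48.5
[-1.7 -4.6 49.3] [ 0.007 -0.004 -0.001]
[-1.7 -4.7 57.3] [ 0.007 -0.004 -0.001]
```

```bash
python3 steer.py '[[[-0.34, -0.94, 3, 0.007, -0.004, 0, 50], [-0.34, -0.94, 6.4, 0.007, -0.004, 0, 50], [-0.34, -0.94, 9.2, 0.007, -0.004, 0, 50], [-0.34, -0.94, 10, 0.007, -0.004, 0, 50]]]'>/dev/null;python3 steer.py '[[[0, 0, 0, 0, 0, 0, 50], [0, 0, 0, 0, 0, 0, 50], [0, 0, 0, 0, 0, 0, 50]]]'|sed -n '2p;4,6p';python3 -c "
from h import *
f=Rs(YD(),8.5)
plan((place(1,dy=-.6,lift=-2),f))"
```

```text
eef_pos: [487.3, 68.2, 70.6]
force: [0.9, -0.1, 0.1]
finger_gap: 58.5
gripper_force: 48.5
t27.4 q [ 0.14  0.13 -0.69  0.6  -0.   -1.54] p [487.3  68.2  70.6] F [ 0.9 -0.1  0.1] gap 58.5 gf 48.5
[0.5 1.2 8.1] [-0.001  0.     0.001]
```

Scaled: 1.2 mm is 0.24, 5 mm is 1.

```bash
python3 steer.py '[[[0.1, 0.24, 0.6, 0, 0, 0, 50], [0.1, 0.24, 1, 0, 0, 0, 50], [0.1, 0.24, 1, 0, 0, 0, 50], [0.1, 0.24, 1, 0, 0, 0, 50]]]'|sed -n '2p;4p';python3 steer.py '[[[0, 0, 0.2, 0, 0, 0, 50], [0, 0, 0.2, 0, 0, 0, 50]]]'|sed -n '2p;4p';python3 steer.py '[[[0, 0, 0.2, 0, 0, 0, 50], [0, 0, 0.2, 0, 0, 0, 50]]]'|sed -n '2p;4p';python3 -c "
from h import *
f=Rs(YD(),8.5)
plan((place(1,dy=-.6,lift=-2),f))"
```

```text
eef_pos: [486.1, 67.2, 64.5]
force: [0.2, 0.2, -0.8]
eef_pos: [486.3, 67.2, 63.5]
force: [-1.3, -0.2, -0.9]
eef_pos: [486.4, 67.3, 62.4]
force: [0.4, 0.2, -0.9]
t28.2 q [ 0.14  0.14 -0.7   0.58 -0.   -1.54] p [486.4  67.3  62.4] F [ 0.4  0.2 -0.9] gap 58.7 gf 48.5
[-0.3 -1.1  0.2] [0. 0. 0.]
```

```bash
python3 steer.py '[[[0, -0.2, 0, 0, 0, 0, 50], [0, -0.2, 0.16, 0, 0, 0, 50], [0, -0.2, 0.16, 0, 0, 0, 50]]]'|sed -n '2p;4p';python3 steer.py '[[[0, 0, 0.14, 0, 0, 0, 50], [0, 0, 0.14, 0, 0, 0, 50]]]'|sed -n '2p;4p';python3 -c "
from h import *
f=Rs(YD(),8.5)
plan((place(1,dy=-.6,lift=-2),f))"
```

```text
eef_pos: [487.6, 67.4, 61.9]
force: [-0.1, 0.1, -0.6]
eef_pos: [487.7, 67.4, 61.4]
force: [-0.9, -0.2, 2.6]
t28.7 q [ 0.14  0.14 -0.7   0.58 -0.   -1.54] p [487.7  67.4  61.4] F [-0.9 -0.2  2.6] gap 58.6 gf 48.8
[-0.3  0.2 -1. ] [-0.  0.  0.]
```

Scaled: 0.6 mm is 0.12, 0.2 mm is 0.04.

```bash
python3 steer.py '[[[0, 0.04, 0.12, 0, 0, 0, 50], [0, 0.04, 0.12, 0, 0, 0, 50]]]'|sed -n '2p;4p';python3 steer.py '[[[0, 0, 0, 0, 0, 0, 66], [0, 0, 0, 0, 0, 0, 66], [0, 0, 0, 0, 0, 0, 66]]]'|sed -n '2p;4p;5p';python3 steer.py '[[[0, 0, -1, 0, 0, 0, 68], [0, 0, -4, 0, 0, 0, 70], [0, 0, -12, 0, 0, 0, 70], [0, 0, -21, 0, 0, 0, 70], [0, 0, -28, 0, 0, 0, 70]]]'|sed -n '2p;4p;5p';python3 steer.py '[[[0, 0, 0, 0, 0, 0, 70], [0, 0, 0, 0, 0, 0, 70]]]'>/dev/null;python3 -c "
from h import *
f=Rs(YD(),8.5)
plan(((600,250.5,130),Rs(5)),((600,250.5,-1.6),Rs(5)))
c=snap('wrist','wp2')
for i in(0,1):print(proj(c,[place(i)+f.apply(np.array(v)) for v in ([50,-30,-8],[50,30,-8],[-50,30,-8],[-50,-30,-8])]).round(1).tolist())
cv2.imwrite('pics/wp2b.png',cv2.resize(c['pixels'],(768,576))[:,:,::-1])"
```

```text
eef_pos: [487.7, 67.4, 61.3]
force: [-3.7, -0.7, 8.6]
eef_pos: [487.5, 67.4, 60.5]
force: [-0.7, -0.2, 0.1]
finger_gap: 65.9
eef_pos: [467.0, 65.2, 201.7]
force: [0.7, -0.5, 0.1]
finger_gap: 70.3
t29.9 q [ 0.14 -0.04 -0.54  0.92 -0.01 -1.54] p [467.7  65.3 200.2] F [ 0.6  0.8 -0.3] gap 69.9 gf 0.0
[-169.8 -139.3   92.2] [-0.151  0.002  0.021]
[-169.8 -119.5  222.3] [-0.151  0.002  0.021]
[[264.5, 126.5], [326.9, 127.6], [320.5, 223.6], [263.6, 224.2]]
[[222.0, 127.6], [287.4, 127.6], [284.3, 227.4], [225.1, 227.3]]
```

View pics/wp2b.png

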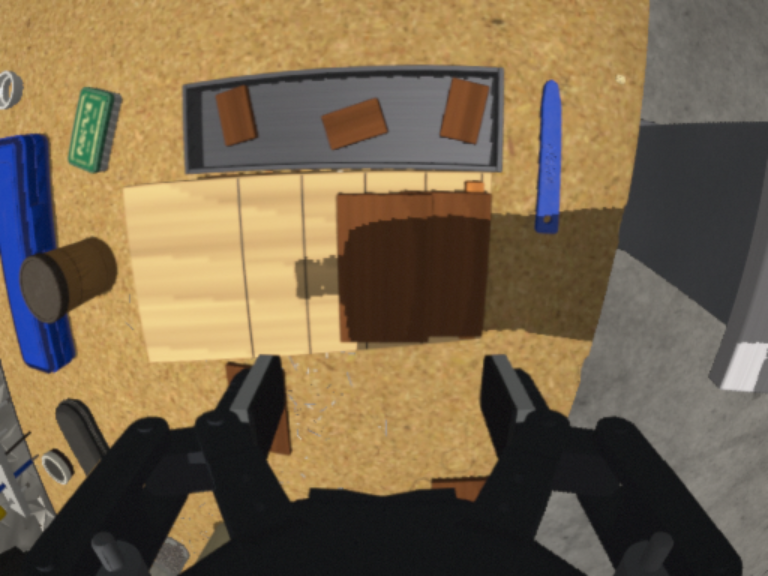

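Strip 2 lies at (338,193)–(431,341), overlapping strip 1 squarely. I'll check the projection bias against the visible lines while moving on to the next strip.

```bash
python3 -c "
from h import *
c=load('wp2')
for x in(160,120,80,40,0):print(x,(proj(c,[dp(x,-62,0),dp(x,62,0)])*1.5).round(0).tolist())"
python3 steer.py '[[[-6, -5, 0, -0.05, 0, 0, 70], [-13, -10.4, 0, -0.1, 0, 0.01, 70], [-20, -16, 0, -0.15, 0, 0.02, 70], [-27, -22, 2, -0.151, 0.002, 0.021, 70], [-34, -27, 6, -0.151, 0.002, 0.021, 70]]]'|sed -n '2p;4p'; python3 steer.py '[[[0, 0, 2, 0, 0, 0, 70], [0, 0, 2, 0, 0, 0, 70]]]'>/dev/null;python3 -c "
from h import *
plan(((600,250.5,30),Rs(5)),((600,250.5,-1.6),Rs(5)))
from strips import strips
for o in strips(snap('wrist','wD')): print(np.round(o,1))
for o in strips(snap('top','tD')): print(np.round(o,1))"
```

```text
160 [[236.0, 176.0], [252.0, 358.0]]
120 [[300.0, 172.0], [309.0, 354.0]]
80 [[364.0, 170.0], [366.0, 349.0]]
40 [[425.0, 170.0], [420.0, 344.0]]
0 [[481.0, 171.0], [471.0, 339.0]]
eef_pos: [587.4, 250.9, 188.0]
force: [1.3, -0.1, 0.5]
t30.6 q [ 0.4   0.41 -0.04  1.13  0.   -1.26] p [583.5 248.7 174.7] F [-0.7 -0.3 -1.3] gap 70.1 gf 0.0
[ -0.8 -18.1 144.5] [ 0.01  -0.003  0.001]
[ -0.9 -18.4 176.1] [ 0.01  -0.003  0.001]
[382.5 339.1 104.   61.2  13.9]
[601.3 250.5  99.3  59.1   4.9]
[567.1 133.8 142.9   7.7 -85.9]
[439.2  70.2 106.9  89.5 -83.6]
[466.1  65.  110.7 100.7   5.9]
[602.3 235.   70.8  59.5   5.6]
```

Scaled: -1 mm is -0.2, 150 mm is 30.

```bash
python3 steer.py '[[[-0.2, -3.6, 8, 0.01, 0, 0, 70], [-0.2, -3.6, 17, 0.01, 0, 0, 70], [-0.2, -3.6, 25, 0.01, 0, 0, 70], [-0.2, -3.6, 30, 0.01, 0, 0, 70], [-0.2, -3.6, 30, 0.01, 0, 0, 70]]]'>/dev/null;python3 steer.py '[[[0, 0, 0, 0, 0, 0, 70], [0, 0, 0, 0, 0, 0, 70], [0, 0, 0, 0, 0, 0, 70]]]'>/dev/null;python3 -c "
from h import *
plan(((600.8,250.5,-1.6),Rs(5)))"
```

```text
t31.6 q [ 0.4   0.54 -0.18  0.84 -0.   -1.26] p [604.9 252.   31.9] F [ 0.6 -0.5  0.9] gap 69.7 gf 0.0
[ 1.1  4.5 33.5] [-0.011  0.001 -0.   ]
```

Scaled: 31 mm is 6.2, 28 mm is 5.6.

```bash
python3 steer.py '[[[0.2, 0.9, 3, -0.011, 0, 0, 70], [0.2, 0.9, 5.6, -0.011, 0, 0, 70], [0.2, 0.9, 6.2, -0.011, 0, 0, 70], [0.2, 0.9, 6.2, -0.011, 0, 0, 70], [0.2, 0.9, 6.2, -0.011, 0, 0, 70]]]'>/dev/null;python3 steer.py '[[[0, 0, 0, 0, 0, 0, 70], [0, 0, 0, 0, 0, 0, 70]]]'>/dev/null;python3 -c "
from h import *
plan(((600.8,250.5,-1.8),Rs(5)))"
```

```text
t32.2 q [ 0.4   0.58 -0.21  0.79  0.   -1.26] p [599.4 250.3  -1.3] F [-0.  -0.2  0.1] gap 69.8 gf 0.0
[-0.1 -1.4  0.5] [ 0.003 -0.     0.   ]
```

```bash
python3 steer.py '[[[0, -0.26, 0.1, 0, 0, 0, 70], [0, -0.26, 0.1, 0, 0, 0, 70], [0, -0.26, 0.1, 0, 0, 0, 60]]]'|sed -n '2p;4p'; python3 steer.py '[[[0, 0, 0, 0, 0, 0, 50], [0, 0, 0, 0, 0, 0, 50], [0, 0, 0, 0, 0, 0, 50], [0, 0, 0, 0, 0, 0, 50]]]' 45|sed -n '2p;4,6p';python3 steer.py '[[[0, 0, -4, 0, 0, 0, 50], [0, 0, -12, 0, 0, 0, 50], [0, 0, -22, 0, 0, 0, 50], [0, 0, -31, 0, 0, 0, 50], [0, 0, -37, 0, 0, 0, 50]]]'|sed -n '2p;4,6p';python3 -c "
from h import *
f=Rs(YD(),8.5)
plan((place(2,lift=60),f),(place(2,lift=5),f))"
```

```text
eef_pos: [600.5, 250.3, -2.1]
force: [0.0, -0.2, 0.1]
eef_pos: [600.7, 250.4, -1.5]
force: [-0.4, 0.3, 5.6]
finger_gap: 58.2
gripper_force: 48.6
eef_pos: [601.9, 250.8, 186.3]
force: [0.1, -0.4, 0.2]
finger_gap: 58.4
gripper_force: 48.4
t33.5 q [ 0.39  0.43  0.02  1.16  0.   -1.26] p [601.9 250.8 186.3] F [ 0.1 -0.4  0.2] gap 58.4 gf 48.4
[171.3 101.7  48.9] [ 0.149 -0.001 -0.021]
[171.2  93.5 103.3] [ 0.149 -0.001 -0.021]
```

Careful with the scale: shifts go in units of 5 mm. That gives: 171 mm is 34.2, 160 mm is 32.

```bash
python3 steer.py '[[[8, 4.8, 0, 0.05, 0, 0, 50], [16, 9.6, 1, 0.1, 0, -0.01, 50], [24, 14.4, 3, 0.149, 0, -0.021, 50], [32, 19, 6, 0.149, 0, -0.021, 50], [34.2, 20.2, 9.6, 0.149, 0, -0.021, 50]]]'>/dev/null;python3 steer.py '[[[0, 0, 0, 0, 0, 0, 50], [0, 0, 0, 0, 0, 0, 50], [0, 0, 0, 0, 0, 0, 50]]]'|sed -n '2p;4,6p';python3 -c "
from h import *
f=Rs(YD(),8.5)
plan((place(2,dx=.4,lift=6),f),(place(2,dx=.4,lift=-2),f))"
```

```text
eef_pos: [516.7, 72.2, 136.3]
force: [0.4, 0.2, 0.2]
finger_gap: 58.0
gripper_force: 48.4
t34.2 q [ 0.14  0.11 -0.54  0.77 -0.01 -1.54] p [516.7  72.2 136.3] F [0.4 0.2 0.2] gap 58.0 gf 48.4
[ 0.7  0.5 52.7] [ 0.001 -0.001  0.001]
[ 0.7  0.5 60.7] [ 0.001 -0.001  0.001]
```

Scaled: 53 mm is 10.6, 46 mm is 9.2.

```bash
python3 steer.py '[[[0.14, 0.1, 3, 0, 0, 0, 50], [0.14, 0.1, 6.4, 0, 0, 0, 50], [0.14, 0.1, 9.2, 0, 0, 0, 50], [0.14, 0.1, 10.6, 0, 0, 0, 50], [0.14, 0.1, 10.6, 0, 0, 0, 50]]]'>/dev/null;python3 steer.py '[[[0, 0, 0, 0, 0, 0, 50], [0, 0, 0, 0, 0, 0, 50], [0, 0, 0, 0, 0, 0, 50]]]'|sed -n '2p;4,6p';python3 -c "
from h import *
f=Rs(YD(),8.5)
plan((place(2,dx=.4,lift=-2),f))"
```

```text
eef_pos: [522.9, 71.4, 83.5]
force: [0.4, -0.2, -0.1]
finger_gap: 58.2
gripper_force: 48.4
t35.0 q [ 0.14  0.18 -0.6   0.65 -0.01 -1.54] p [522.9  71.4  83.5] F [ 0.4 -0.2 -0.1] gap 58.2 gf 48.4
[-0.8 -1.2  7.5] [ 0.002 -0.002  0.001]
```

Scaled: 5.5 mm is 1.1, 3 mm is 0.6.

```bash
python3 steer.py '[[[-0.12, -0.2, 0.6, 0, 0, 0, 50], [-0.12, -0.2, 1.1, 0, 0, 0, 50], [-0.12, -0.2, 1.1, 0, 0, 0, 50], [-0.12, -0.2, 1.1, 0, 0, 0, 50]]]'|sed -n '2p;4p';python3 steer.py '[[[0, 0, 0.2, 0, 0, 0, 50], [0, 0, 0.2, 0, 0, 0, 50]]]'|sed -n '2p;4p';python3 -c "
from h import *
f=Rs(YD(),8.5)
plan((place(2,dx=.4,lift=-2),f))"
```

```text
eef_pos: [523.9, 71.9, 77.3]
force: [-0.7, 0.1, -0.4]
eef_pos: [524.1, 71.9, 76.3]
force: [-0.7, 0.4, -0.2]
t35.6 q [ 0.14  0.19 -0.6   0.63 -0.01 -1.54] p [524.1  71.9  76.3] F [-0.7  0.4 -0.2] gap 58.1 gf 48.4
[-0.3 -1.   0.3] [ 0.003 -0.002  0.001]
```

```bash
python3 steer.py '[[[0, -0.16, 0, 0, 0, 0, 50], [0, -0.16, 0.12, 0, 0, 0, 50], [0, -0.16, 0.12, 0, 0, 0, 50]]]'|sed -n '2p;4p';python3 steer.py '[[[0, 0, 0.14, 0, 0, 0, 50], [0, 0, 0.14, 0, 0, 0, 50]]]'|sed -n '2p;4p';python3 -c "
from h import *
f=Rs(YD(),8.5)
plan((place(2,dx=.4,lift=-2),f))"
```

```text
eef_pos: [525.3, 72.1, 76.3]
force: [-0.8, -0.2, 3.0]
eef_pos: [525.3, 72.1, 76.2]
force: [-4.5, -0.2, 10.8]
t36.1 q [ 0.14  0.19 -0.6   0.63 -0.01 -1.54] p [525.3  72.1  76.2] F [-4.5 -0.2 10.8] gap 58.2 gf 49.6
[-0.3  0.2 -0.1] [ 0.002 -0.002  0.001]
```

Light contact with the position within 0.3 mm, so I'll release and go to the last strip.

Scaled: -140 mm is -28, -105 mm is -21.

```bash
python3 steer.py '[[[0, 0, 0, 0, 0, 0, 66], [0, 0, 0, 0, 0, 0, 66], [0, 0, 0, 0, 0, 0, 66]]]'|sed -n '2p;4p;5p';python3 steer.py '[[[0, 0, -1, 0, 0, 0, 68], [0, 0, -4, 0, 0, 0, 70], [0, 0, -12, 0, 0, 0, 70], [0, 0, -21, 0, 0, 0, 70], [0, 0, -28, 0, 0, 0, 70]]]'|sed -n '2p;4p;5p';python3 steer.py '[[[0, 0, 0, 0, 0, 0, 70], [0, 0, 0, 0, 0, 0, 70]]]'>/dev/null;python3 -c "
from h import *
f=Rs(YD(),8.5)
plan(((381.2,338,150),Rs(13.6)),((381.2,338,-1.6),Rs(13.6)))
c=snap('wrist','wp3')
for i in(1,2):print((proj(c,[place(i)+f.apply(np.array(v)) for v in ([50,-30,-8],[50,30,-8],[-50,30,-8],[-50,-30,-8])])*1.5).round(0).tolist())
for x in(160,120,80):print(x,(proj(c,[dp(x,-62,0),dp(x,62,0)])*1.5).round(0).tolist())
cv2.imwrite('pics/wp3b.png',cv2.resize(c['pixels'],(768,576))[:,:,::-1])"
```

```text
eef_pos: [525.1, 72.0, 75.1]
force: [-0.7, -0.2, 0.3]
finger_gap: 65.7
eef_pos: [505.0, 70.2, 216.4]
force: [1.3, 0.4, -0.1]
finger_gap: 70.4
t37.1 q [ 0.14  0.03 -0.44  0.96 -0.01 -1.54] p [505.6  70.3 214.8] F [-0.4  0.3  0.1] gap 69.3 gf 0.0
[-279.7  103.2   49.7] [-0.147 -0.011 -0.129]
[-280.   125.5  199.6] [-0.147 -0.011 -0.129]
[[397.0, 189.0], [491.0, 190.0], [481.0, 334.0], [396.0, 335.0]]
[[334.0, 190.0], [432.0, 190.0], [427.0, 340.0], [338.0, 340.0]]
160 [[301.0, 171.0], [310.0, 353.0]]
120 [[364.0, 169.0], [366.0, 348.0]]
80 [[425.0, 169.0], [421.0, 343.0]]
```

View pics/wp3b.png

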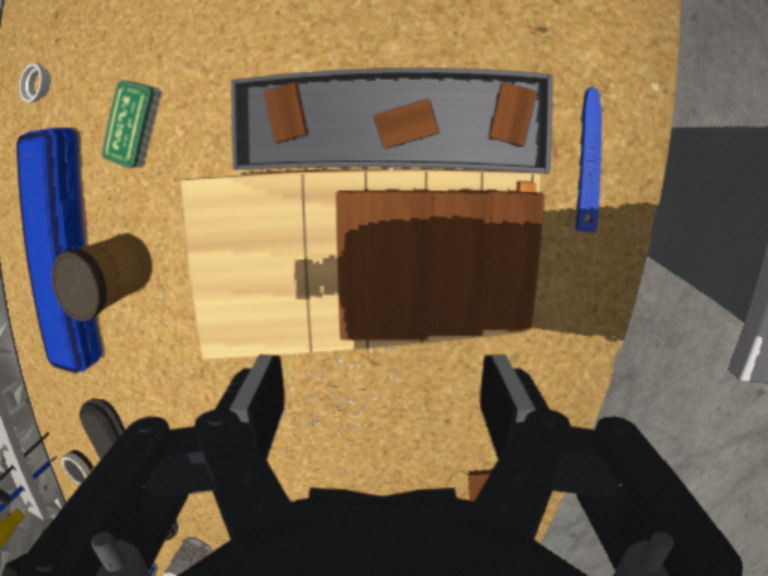

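Strip 3's upper edge runs from (337,191) to (340,340), within about 1 px of expected after the same bias. Now the last strip.

Scaled: -90 mm is -18, -225 mm is -45.

```bash
python3 steer.py '[[[-9, 3.2, 0, -0.05, 0, -0.04, 70], [-18, 6.6, 0, -0.1, 0, -0.08, 70], [-27, 10, 2, -0.147, -0.011, -0.129, 70], [-36, 13.2, 5, -0.147, -0.011, -0.129, 70], [-45, 16.6, 8, -0.147, -0.011, -0.129, 70]]]'>/dev/null;python3 steer.py '[[[-8, 4, 2, 0, 0, 0, 70], [-11, 4, 6, 0, 0, 0, 70], [-11, 4, 6, 0, 0, 0, 70], [-11, 4, 6, 0, 0, 0, 70]]]'|sed -n '2p;4p';python3 -c "
from h import *
plan(((381.2,338,20),Rs(13.6)),((381.2,338,-1.6),Rs(13.6)))
from strips import strips
for o in strips(snap('wrist','wA')): print(np.round(o,1))"
```

```text
eef_pos: [371.5, 332.8, 130.5]
force: [0.0, 0.2, 0.0]
t38.1 q [ 0.73  0.2  -0.44  0.94  0.   -1.08] p [371.5 332.8 130.5] F [0.  0.2 0. ] gap 69.9 gf 0.0
[ -3.  -11.2 110.4] [ 0.005 -0.002  0.001]
[ -3.1 -11.4 132. ] [ 0.005 -0.002  0.001]
[381.8 338.7  98.8  59.3  13.5]
```

Scaled: 110 mm is 22, 105 mm is 21.

```bash
python3 steer.py '[[[-0.6, -2.2, 7, 0, 0, 0, 70], [-0.6, -2.2, 15, 0, 0, 0, 70], [-0.6, -2.2, 21, 0, 0, 0, 70], [-0.6, -2.2, 22, 0, 0, 0, 70], [-0.6, -2.2, 22, 0, 0, 0, 70]]]'>/dev/null;python3 steer.py '[[[0, 0, 0, 0, 0, 0, 70], [0, 0, 1.6, 0, 0, 0, 70], [0, 0, 3, 0, 0, 0, 70], [0, 0, 3, 0, 0, 0, 70], [0, 0, 3, 0, 0, 0, 70]]]'>/dev/null;python3 -c "
from h import *
plan(((381.5,338.3,-1.8),Rs(13.6)))"
```

```text
t39.1 q [ 0.73  0.36 -0.55  0.66  0.   -1.08] p [382.1 339.2   6.9] F [ 0.  -0.2  1. ] gap 70.0 gf 0.0
[0.7 0.8 8.7] [ 0.002 -0.     0.   ]
```

```bash
python3 steer.py '[[[0.14, 0.16, 0.8, 0, 0, 0, 70], [0.14, 0.16, 1.7, 0, 0, 0, 70], [0.14, 0.16, 1.7, 0, 0, 0, 70], [0.14, 0.16, 1.7, 0, 0, 0, 70]]]'|sed -n '2p;4p';python3 steer.py '[[[0, 0, 0, 0, 0, 0, 50], [0, 0, 0, 0, 0, 0, 50], [0, 0, 0, 0, 0, 0, 50], [0, 0, 0, 0, 0, 0, 50]]]' 45|sed -n '2p;4,6p';python3 steer.py '[[[0, 0, -4, 0, 0, 0, 50], [0, 0, -12, 0, 0, 0, 50], [0, 0, -22, 0, 0, 0, 50], [0, 0, -32, 0, 0, 0, 50], [0, 0, -40, 0, 0, 0, 50]]]'|sed -n '2p;4,6p';python3 -c "
from h import *
f=Rs(YD(),8.5)
plan((place(3,lift=60),f),(place(3,lift=5),f))"
```

```text
eef_pos: [381.5, 338.2, -1.8]
force: [-0.7, 1.0, -0.2]
eef_pos: [381.7, 338.4, -1.0]
force: [-2.3, -1.2, 5.8]
finger_gap: 58.6
gripper_force: 47.6
eef_pos: [382.4, 338.8, 201.5]
force: [0.6, 1.7, -1.3]
finger_gap: 57.7
gripper_force: 48.7
t40.5 q [ 0.72  0.16 -0.31  1.1   0.   -1.08] p [382.4 338.8 201.5] F [ 0.6  1.7 -1.3] gap 57.7 gf 48.7
[ 296.2 -103.8   50.2] [0.148 0.01  0.129]
[ 297.3 -111.8  104.6] [0.148 0.01  0.129]
```

Scaled: 225 mm is 45, 180 mm is 36.

```bash
python3 steer.py '[[[9, -3.2, 0, 0.05, 0, 0.04, 50], [18, -6.4, 0, 0.1, 0, 0.09, 50], [27, -9.6, 0, 0.148, 0.01, 0.129, 50], [36, -12.8, 1, 0.148, 0.01, 0.129, 50], [45, -16, 3, 0.148, 0.01, 0.129, 50]]]'>/dev/null;python3 steer.py '[[[7, -2.4, 2, 0, 0, 0, 50], [13.4, -5, 5, 0, 0, 0, 50], [13.4, -5, 5, 0, 0, 0, 50], [13.4, -5, 5, 0, 0, 0, 50]]]'|sed -n '2p;4,6p';python3 -c "
from h import *
f=Rs(YD(),8.5)
plan((place(3,dx=.4,lift=6),f),(place(3,dx=.4,lift=-1.5),f))"
```

```text
eef_pos: [547.8, 74.5, 161.8]
force: [-0.2, 0.6, 0.6]
finger_gap: 58.2
gripper_force: 48.7
t41.4 q [ 0.14  0.15 -0.44  0.84 -0.01 -1.54] p [547.8  74.5 161.8] F [-0.2  0.6  0.6] gap 58.2 gf 48.7
[-0.4 -4.2 65.2] [ 0.004 -0.001 -0.001]
[-0.4 -4.3 72.7] [ 0.004 -0.001 -0.001]
```

Scaled: 65 mm is 13, 58 mm is 11.6.

```bash
python3 steer.py '[[[-0.08, -0.86, 4, 0, 0, 0, 50], [-0.08, -0.86, 8, 0, 0, 0, 50], [-0.08, -0.86, 11.6, 0, 0, 0, 50], [-0.08, -0.86, 13, 0, 0, 0, 50], [-0.08, -0.86, 13, 0, 0, 0, 50]]]'>/dev/null;python3 steer.py '[[[0, 0, 0, 0, 0, 0, 50], [0, 0, 0, 0, 0, 0, 50], [0, 0, 0, 0, 0, 0, 50]]]'|sed -n '2p;4,6p';python3 -c "
from h import *
f=Rs(YD(),8.5)
plan((place(3,dx=.4,lift=-1.5),f))"
```

```text
eef_pos: [562.4, 77.1, 99.6]
force: [-0.6, 0.7, -0.5]
finger_gap: 58.1
gripper_force: 48.7
t42.1 q [ 0.14  0.23 -0.49  0.7  -0.01 -1.54] p [562.4  77.1  99.6] F [-0.6  0.7 -0.5] gap 58.1 gf 48.7
[0.7 1.5 9.1] [ 0.001 -0.001  0.001]
```

Scaled: 0.5 mm is 0.1, 7 mm is 1.4.

```bash
python3 steer.py '[[[0.1, 0.1, 0.8, 0, 0, 0, 50], [0.1, 0.1, 1.4, 0, 0, 0, 50], [0.1, 0.1, 1.4, 0, 0, 0, 50], [0.1, 0.1, 1.4, 0, 0, 0, 50], [0.1, 0.1, 1.4, 0, 0, 0, 50]]]'|sed -n '2p;4p';python3 steer.py '[[[0, 0, 0.14, 0, 0, 0, 50], [0, 0, 0.14, 0, 0, 0, 50]]]'|sed -n '2p;4p';python3 -c "
from h import *
f=Rs(YD(),8.5)
plan((place(3,dx=.4,lift=-1.5),f))"
```

```text
eef_pos: [562.4, 76.4, 91.6]
force: [0.5, 0.8, -0.3]
eef_pos: [562.4, 76.5, 90.9]
force: [1.0, 0.5, -0.7]
t42.9 q [ 0.14  0.24 -0.5   0.69 -0.01 -1.54] p [562.4  76.5  90.9] F [ 1.   0.5 -0.7] gap 57.9 gf 48.7
[0.1 0.1 0.5] [ 0.002 -0.001  0.001]
```

```bash
python3 steer.py '[[[0, 0, 0.14, 0, 0, 0, 50], [0, 0, 0.14, 0, 0, 0, 50]]]'|sed -n '2p;4p';python3 steer.py '[[[0, 0, 0.14, 0, 0, 0, 50], [0, 0, 0.14, 0, 0, 0, 50]]]'|sed -n '2p;4p'
```

```text
eef_pos: [562.6, 76.5, 90.6]
force: [-2.0, -0.2, 3.6]
eef_pos: [562.6, 76.5, 90.4]
force: [-4.3, -1.2, 10.2]
```

Scaled: -140 mm is -28, -105 mm is -21.

```bash
python3 steer.py '[[[0, 0, 0, 0, 0, 0, 66], [0, 0, 0, 0, 0, 0, 66], [0, 0, 0, 0, 0, 0, 66]]]'|sed -n '2p;4p;5p';python3 steer.py '[[[0, 0, -1, 0, 0, 0, 68], [0, 0, -4, 0, 0, 0, 70], [0, 0, -12, 0, 0, 0, 70], [0, 0, -21, 0, 0, 0, 70], [0, 0, -28, 0, 0, 0, 70]]]'>/dev/null;python3 steer.py '[[[0, 0, 0, 0, 0, 0, 70], [0, 0, 0, 0, 0, 0, 70]]]'>/dev/null;python3 -c "
from h import *
f=Rs(YD(),8.5)
plan(((400,200,300),Rs(0)))
c=snap('wrist','wp4')
for i in(2,3):print((proj(c,[place(i)+f.apply(np.array(v)) for v in ([50,-30,-8],[50,30,-8],[-50,30,-8],[-50,-30,-8])])*1.5).round(0).tolist())
for x in(160,120):print(x,(proj(c,[dp(x,-62,0),dp(x,62,0)])*1.5).round(0).tolist())
cv2.imwrite('pics/wp4b.png',cv2.resize(c['pixels'],(768,576))[:,:,::-1])"
```

```text
eef_pos: [562.6, 76.5, 89.3]
force: [0.1, -0.5, -0.1]
finger_gap: 66.1
t44.2 q [ 0.14  0.09 -0.34  0.99 -0.01 -1.54] p [543.   74.5 229.1] F [-0.4  0.4 -0.9] gap 69.6 gf 0.0
[-140.2  116.6  -89.2] [-0.148  0.007  0.108]
[[398.0, 188.0], [491.0, 190.0], [481.0, 333.0], [396.0, 334.0]]
[[334.0, 189.0], [432.0, 189.0], [427.0, 339.0], [339.0, 339.0]]
160 [[365.0, 169.0], [367.0, 347.0]]
120 [[425.0, 168.0], [421.0, 342.0]]
```

View pics/wp4b.png

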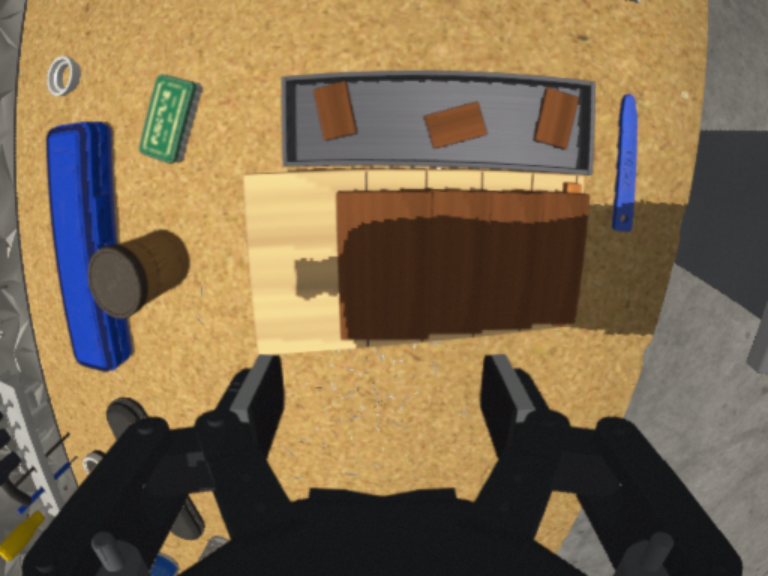

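All four strips are laid square, each lower edge on its line. The topmost runs (338,190)–(341,340) against an expected 334..339. One last overview to check the scraper.

```bash
python3 steer.py '[[[0, 4, -8, 0, 0, 0, 70], [-6, 10, -12, 0, 0, 0, 70], [-12, 16, -12, 0, 0, 0, 70], [-12, 16, -12, 0, 0, 0, 70], [-12, 16, -12, 0, 0, 0, 70]]]'|sed -n '1,2p';python3 -c "
from h import *
c=snap('top','tf')
cv2.imwrite('pics/tfb.png',cv2.resize(c['pixels'][90:290,120:400],(784,560),interpolation=cv2.INTER_CUBIC)[:,:,::-1])"
```

```text
time: 44.8
eef_pos: [447.4, 124.9, 274.3]
```

View pics/tfb.png

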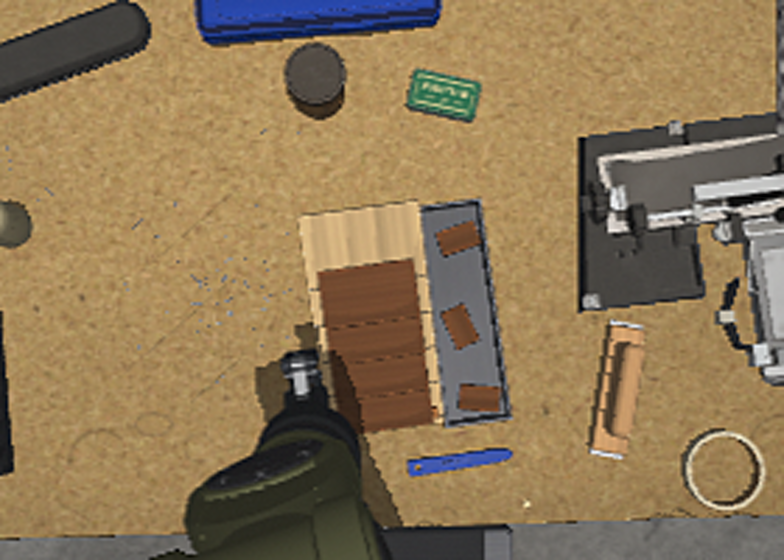

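The top view shows the roof clad, three chips in the trough at (458,238), (460,325) and (480,398), and the scraper standing clear at (618,390). The bystanders have not moved, so I'm handing in.

```bash
python3 -c "
from station import env
print(env.job_done())"
```

```text
the job is handed in; nothing more can be done
None
```

I handed the job in at about 45 s of the 184 s limit: the three offcuts are in the trough, the scraper stands on the bench clear of the box, and the four strips are laid on the lowest four lines, each within about 1 mm of its line by the wrist camera.

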